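Wedge a stuck canister lid off evenly

TASK

The press-fit lid of the canister lying in its cradle is stuck. Take the wedge from its stand and ease the lid off by working the wedge gently down into the seam between the tabs, a little at one end and then at the other, until the seam stands open about 11 mm at both ends; the lid binds if one end ever gets more than about 4 mm ahead of the other, and the thin tabs bend if the wedge is forced. Do not touch the lid or the canister with the gripper, leave everything else where it is, and put the wedge back in its slot.

Things in the scene. Friction and masses are not known exactly. Their poses are not given: they have to be found in the camera images.
- canister: Aluminium canister lying in a low wooden cradle, fixed; 113 mm long, 144 mm wide, top face 84 mm up. Origin at shelf level, mid-width, in the plane of the inner faces of its two tabs. x points away from the lid (which comes off to -x), y to the left end, z up. At y = +55 and -55 mm a tab of the canister and one of the lid stand face to face; the seam is the space between them, 3 to 4 mm at first.
- lid: Aluminium press-fit lid, 32 mm long, 144 mm wide, black button on its front. Origin on the shelf; when shut it coincides with the canister's frame. Tight friction fit, no latch: some 5 N at one end pushes that end off along -x, the other end acting as pivot; it stays where left. Canister and lid tabs: 7 mm thick, 32 mm wide (y), rising 28 mm above the top face.
- lid_turn (a joint): how far the lid's left end is out: the seam at the left end is open 3 mm + 110 mm per unit of this value (0.002 to 0.008 at the start; 0.073 when open 11 mm)
- lid_swing (a joint): the same for the right end: the seam at the right end is open 3 mm + 110 mm per unit of this value
- wedge_grip (a point): Centre of the wedge's wooden handle, 22 (x) by 36 (y) by 56 mm tall (z). Below it a steel blade 24 mm wide (y), 34 mm long: 14 mm thick (x) for 11 mm, then tapering evenly on both faces over 23 mm to a 2.5 mm tip, 62 mm below this point. With the tip d below the tab tops the wedge fills a seam of 2.5 mm + d/2 (the seam ends up about 1 mm less, as parts yield). It stands point down in its stand, 0.2 kg.
- stand: Wooden block 80 by 80 by 45 mm, fixed, origin under its centre; slot in the top 17 mm (x) by 27 mm (y), 38 mm deep. The handle's shoulders rest on the top.
- stand_slot (a point): centre of the slot's mouth, at the top of the stand (45 mm above the shelf); with the wedge seated its handle's centre is 28 mm above this point
- saucers: stack of white saucers, 116 mm across, 34 mm high, bystander; origin under its centre
- mate_cup: steel mate cup with a glass lining, 82 mm across, 85 mm high, bystander; origin under its centre
- tea_tin: round aluminium tin with a button lid, 88 mm across, 111 mm high, bystander; origin under its centre
- spice_jar: amber glass jar, 52 mm across, 95 mm high, bystander; origin under its centre
- brush: bamboo bombilla brush lying on the shelf, 190 mm long along x, bystander; origin under its middle
- spoon: steel spoon lying on the shelf, 140 mm long along x, bystander; origin under its middle
- wedge: the same wedge; origin at the middle of its tip's lower edge, z up along the wedge, x through its thickness
Mind the look-alikes: they are no part of the job. Leave any red look-alike of the canister alone.

How it is judged:
By the outcome, as a careful person would: the job done as asked, in the order asked, and still so for the second after the job is handed in, with the robot touching nothing.
It also fails if it takes over 72 s, if anything falls off the work surface, if the arm or the gripper's body presses on something with over 40 N, if the wrist force passes 120 N, or if a joint passes its speed limit or range.

ROBOT

A 7-joint arm with a two-finger parallel gripper is mounted at the origin on the work surface. World frame = base frame: x ahead of the robot, y to its left, z up, the work surface at z = 0. Lengths are in m, angles in rad, forces in N, time in s.
With the tool pointing down it reaches from about 0.425 to 0.925 m from the base axis. Payload 6.8 kg.
Tool frame: the origin (TCP) lies at the very end of the fingers, on their centre line; the grasp point (between the pads) lies 19 mm behind it; z points along the fingers, y is the line along which they close (so a half turn about z gives the same grasp; the last joint's range is limited). The gripper opens to 85 mm and grips with 20 to 120 N. Pads are 22 mm wide; open, the fingers measure 114 mm over their backs; the gripper's body (76 mm by 85 mm) begins 54 mm behind the grasp point. The pads swing forward as they close: fully open they stand 13 mm farther back than shut.
Start: joints at [-1.315, 0.477, 0.022, 1.555, -0.011, 1.109, -0.083], TCP at [0.24, 0.631, 0.231] pointing down, gripper open.
Joint ranges: [-2.96, 2.96], [-0.34, 2.1], [-1.41, 1.46], [0.24, 2.44], [-1.37, 4.51], [0.17, 1.92], [-2.96, 2.96]. Speed limits (rad/s): [2.39, 2.39, 3.14, 3.14, 3.14, 3.14, 3.14].

INTERFACE

Orientations are given as a rotation vector (axis times angle).
In Python, from bench import get_obs, viewer, r gives the robot as it stands. The module is installed in compiled form; this text tells all that it offers.
- The arm moves only by the tool play_rows, never from a script. Its argument "commands" is a list that holds one entry, the list of rows, each a list of 5 numbers: the gripper's target within -1 to 1 (shut at 1, half-way at 0, fully open at -1), then the shift along the tool's x, y, z scaled (see below), then the turn about the tool's z scaled (see below). A call has 1 to 12 rows; each row is the pose to reach, as a shift and turn from the pose commanded when the call began, along the tool's axes at that moment; what a row does not reach only later rows make up. The controller multiplies each number of a shift by 0.2 m and each number of a turn by pi/2 rad. A row lasts 1/12 s, in which the tool goes at most 41.7 mm and 7.16 degrees, less where a joint would pass 70% of its speed; a pose out of reach is approached as far as the arm can. A call with a number of a shift or a turn outside -1 to 1 is refused whole. A call with a gripper value outside its range is refused whole. The fingers move at their own pace and stop on an object; "grip_force" is the grip in N (left out, the last holds). Time passes only in rows, so rows that repeat a pose let the fingers close. It gives the time, the measured TCP pose, the force, the opening and the grip force at its end, in the units of the state.
- get_obs(): the state, without advancing time (a new reading comes with each control period).
- viewer.grab_frame(name): name is "side" or "top" or "wrist"; returns a dict with "pixels" (384x512x3 uint8, red, green, blue), "fovy" (degrees; the focal length in pixels is half the picture's height over the tangent of half this angle, whatever the lens; pixels are square), "cx", "cy" (the principal point, pixels), "world_to_cam" (4x4, takes a point from world to camera coordinates); the wrist camera has in their place "hand_eye" (4x4, takes a point from camera to tool coordinates, whose origin is the TCP and whose axes are the flange's). Camera axes: x right, y up, looking along -z (the intrinsics and any distortion apply to the point x, -y, -z); pixel columns grow to the right and rows downward; lengths in m; the calibration is good to about 2 mm. A picture is of the moment at which its call begins: read the wrist's pose just before it. There is no depth.
- r.hand_in(): hands the job in; it is judged then, once.
Trained networks look in a picture, given as the dict that the camera call returned (one of the last four; its "shot" number tells which), for a name from the list of things; names that differ only in an ending like _2 or _b are one class to them, and where a whole thing is asked for, a point or a joint stands for the part that bears it (a point fixed in the world has none). Each returns a list of dicts, best first, with "score" (0 to 1); they miss things now and then, are a little off and sometimes report something else, mostly with a low value. They report only what shows in the picture. A call takes as long as a camera call. They do not tell look-alikes from the thing itself.
- viewer.trace(picture, thing): "pixels" (384x512 bool, what is visible of it) and "rect" ([left, top, right, bottom] in pixels, round what is visible of it).
The state is a dict: "clock": time; "joints": joint angles; "qvel": joint speeds; "tau": joint torques, N m; "tcp_pos": TCP position; "orientation": TCP orientation; "contact_force": force on the tool from outside, world axes, zero at the start; "moment": the same for the moment, N m; "grip_width": finger opening in m; "gripper_force": force on a finger pad.
Only numpy, scipy, OpenCV 4.12 (cv2) and the standard library are available. Lean on these libraries where they do the work, as an engineer would, in place of code of your own. Each camera call takes 0.05 s, during which the arm holds its last target. There are 200 camera calls.

## Working session

There is one attempt and no reset: what is moved stays moved. The work goes in short steps, Python scripts to look and compute and a tool call to move; the robot and the scene stay as the last step left them, time stands still between calls to the robot, and variables do not carry over. Pictures are saved under pics/ and viewed, at most 13 in all, crops included, and the job is handed in when it is done.

Besides the shell and the picture viewer there is one more tool, called as name([rows], argument=value, ...), one row to a line, values as JSON. play_rows: Moves the arm, as the interface text tells. Shifts and turns lie within -1 to 1; 1 stands for 0.2 m of shift or pi/2 rad of turn. Its arguments: {"type":"object","properties":{"commands":{"type":"array","items":{"type":"array","items":{"type":"array","items":{"type":"number","minimum":-1,"maximum":1}}}},"grip_force":{"type":"number"}},"required":["commands"]}

```bash
mkdir -p pics; cat > h.py <<'E'
import numpy as np, cv2
from bench import get_obs, viewer, r
from scipy.spatial.transform import Rotation as R
def K(p):
    f=192/np.tan(np.radians(p['fovy'])/2); return f,p['cx'],p['cy']
def W2C(p,o):
    if 'world_to_cam' in p: return np.array(p['world_to_cam'])
    T=np.eye(4);T[:3,:3]=R.from_rotvec(o['orientation']).as_matrix();T[:3,3]=o['tcp_pos']
    return np.linalg.inv(T@np.array(p['hand_eye']))
def proj(p,o,X):
    M=W2C(p,o);f,cx,cy=K(p);c=np.atleast_2d(X)@M[:3,:3].T+M[:3,3]
    return np.c_[cx+f*c[:,0]/-c[:,2],cy+f*c[:,1]/c[:,2]]
def ray(p,o,uv):
    M=np.linalg.inv(W2C(p,o));f,cx,cy=K(p)
    d=np.array([(uv[0]-cx)/f,-(uv[1]-cy)/f,-1]);return M[:3,3],M[:3,:3]@d
def atz(p,o,uv,z):
    a,d=ray(p,o,uv);return a+d*(z-a[2])/d[2]
def shot(n,save=None):
    o=get_obs();p=viewer.grab_frame(n)
    if save: cv2.imwrite('pics/'+save,p['pixels'][:,:,::-1])
    return p,o
E
python3 - <<'E'
from h import *
np.set_printoptions(precision=4,suppress=True)
o=get_obs();print(o)
ps=[]
for n in('side','top','wrist'):
    p,o=shot(n,n+'0.png');ps.append(p['pixels']);print(n,p.keys(),p['fovy'],p['cx'],p['cy'],p.get('distortion'))
    if n=='wrist':print(p['hand_eye'])
    else: print(p['world_to_cam'])
    for t in('canister','lid','wedge','stand','saucers','mate_cup','tea_tin','spice_jar','brush','spoon'):
        for q in viewer.trace(p,t):
            m=q['pixels'];v,u=np.nonzero(m)
            print(t,round(q['score'],2),q['rect'],m.sum(),atz(p,o,(u.mean(),v.mean()),0.05)[:2])
E
```

```text
{'clock': 0.0, 'joints': array([-1.3151,  0.4778,  0.0223,  1.5564, -0.0115,  1.1093, -0.0831]), 'qvel': array([-0.0002, -0.001 ,  0.0009, -0.0007, -0.0007,  0.0035, -0.0007]), 'tau': array([  0.0002, -59.6424,   1.6074, -28.1205,   0.0123,   0.0091,
         0.    ]), 'tcp_pos': array([0.24  , 0.6303, 0.2303]), 'orientation': array([-0.5682, -3.0896,  0.0028]), 'contact_force': array([-0.1444,  0.4839,  0.3531]), 'moment': array([-0.0659, -0.0086,  0.0375]), 'gripper_force': 0.0, 'grip_width': 0.08553690255831865}
side dict_keys(['pixels', 'fovy', 'cx', 'cy', 'world_to_cam', 'shot']) 42.86815837180306 256.2017846870406 197.2038885379927 None
[[ 0.0415 -0.9991 -0.0055 -0.0153]
 [ 0.5479  0.0182  0.8363 -0.3509]
 [-0.8355 -0.0378  0.5482 -0.992 ]
 [ 0.      0.      0.      1.    ]]
canister 0.87 [249.6, 183.2, 273.9, 214.8] 306 [ 0.5754 -0.0094]
canister 0.64 [74.0, 234.6, 151.2, 292.6] 4028 [0.2552 0.35  ]
lid 0.62 [67.6, 250.5, 139.6, 293.1] 2200 [0.2146 0.3488]
lid 0.56 [259.3, 192.5, 271.0, 215.5] 179 [ 0.5462 -0.0189]
wedge 0.61 [142.8, 194.7, 158.4, 217.1] 304 [0.5048 0.3107]
st
[... 1254 characters left out ...]
.1536]
tea_tin 0.62 [283.1, 89.2, 312.9, 128.8] 971 [ 0.776  -0.0832]
brush 0.75 [291.4, 216.5, 336.7, 262.2] 173 [ 0.3779 -0.1364]
brush 0.42 [223.3, 194.6, 279.6, 219.4] 687 [0.4758 0.039 ]
spoon 0.82 [189.7, 216.6, 220.2, 259.4] 332 [0.3653 0.165 ]
spoon 0.26 [226.0, 196.0, 277.1, 218.6] 700 [0.4763 0.0389]
wrist dict_keys(['pixels', 'fovy', 'cx', 'cy', 'hand_eye', 'shot']) 58.271266396272885 257.0193663872959 193.24438684608967 None
[[-0.0013  0.9447  0.3278  0.0832]
 [ 1.      0.0011  0.0008  0.0004]
 [ 0.0004  0.3279 -0.9447 -0.1417]
 [ 0.      0.      0.      1.    ]]
canister 0.87 [1.2, 186.3, 140.6, 339.9] 15024 [0.2645 0.3911]
lid 0.69 [2.7, 181.5, 70.5, 253.1] 2462 [0.2053 0.3977]
```

```bash
python3 - <<'E'
import cv2,numpy as np
t=cv2.imread('pics/top0.png');s=cv2.imread('pics/side0.png')
a=cv2.resize(t[80:320,100:400],(750,600),interpolation=cv2.INTER_CUBIC);cv2.imwrite('pics/topc.png',a)
a=cv2.resize(s[130:300,60:400],(800,400),interpolation=cv2.INTER_CUBIC);cv2.imwrite('pics/sidec.png',a)
E
```

```text
(no output)
```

View pics/topc.png

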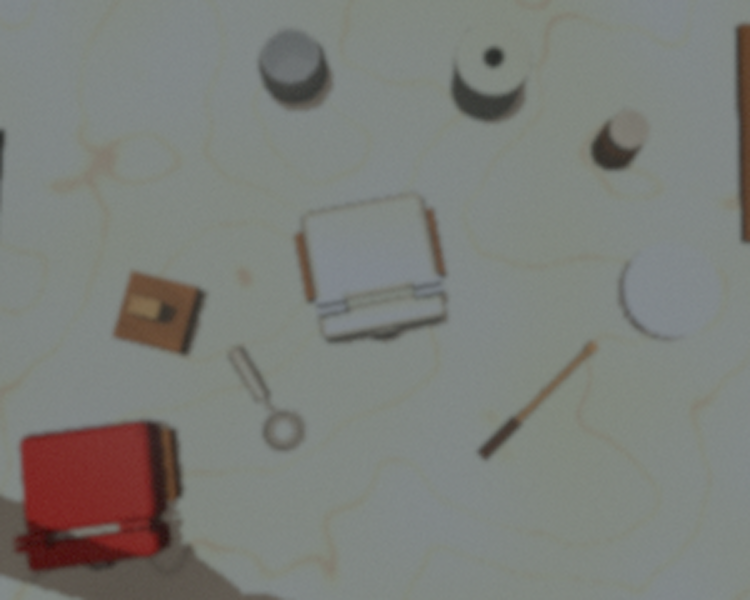

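View pics/sidec.png

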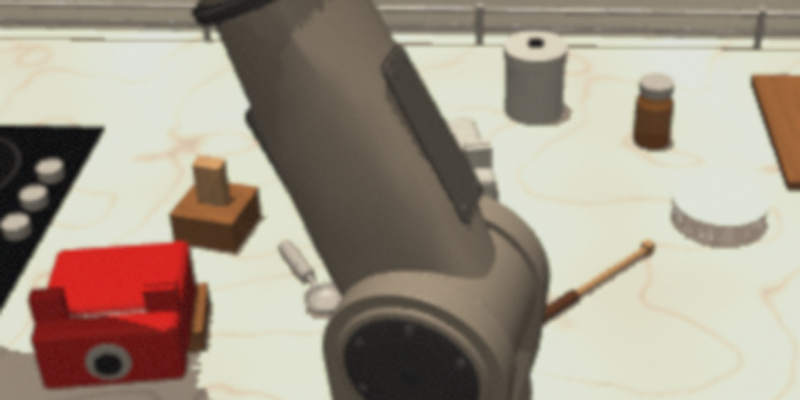

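Candidates in the top image are the silver canister at (250,188) and the red look-alike at (137,280). The silver aluminium one matches the description. The wedge is at (160,203), standing in its stand at (163,206), and there is only one of it. I'm moving over the stand for a close crop.

play_rows([
  [[-1,-0.83,-0.54,0,0.93],[-1,-0.83,-0.54,0,0.93],[-1,-0.83,-0.54,0,0.93],[-1,-0.83,-0.54,0,0.93],[-1,-0.83,-0.54,0,0.93],[-1,-0.83,-0.54,0,0.93],[-1,-0.83,-0.54,0,0.93],[-1,-0.83,-0.54,0,0.93],[-1,-0.83,-0.54,0,0.93],[-1,-0.83,-0.54,0,0.93],[-1,-0.83,-0.54,0,0.93],[-1,-0.83,-0.54,0,0.93]],
])

```text
clock: 2.65
tcp_pos: [0.3568, 0.4709, 0.2314]
orientation: [-2.491, -1.915, -0.0]
contact_force: [-0.2, 0.1, 0.5]
grip_width: 0.0855
gripper_force: 0.0
```

```bash
python3 - <<'E'
from h import *
o=get_obs();M=R.from_rotvec(o['orientation']).as_matrix();print(o['tcp_pos'],o['joints'],M.round(3))
print((M.T@(np.array([0.475,0.30,0.23])-o['tcp_pos']))/0.2)
E
```

```text
[0.35683699 0.47093489 0.23142627] [-1.30845351  0.34933365  0.3589425   1.78286983 -0.14048863  1.03411127
 -1.15745282] [[ 0.257  0.966  0.   ]
 [ 0.966 -0.257  0.   ]
 [ 0.    -0.    -1.   ]]
[-0.67400298  0.79072989  0.00692292]
```

play_rows([
  [[-1,-0.67,0.79,0,0],[-1,-0.67,0.79,0,0],[-1,-0.67,0.79,0,0],[-1,-0.67,0.79,0,0],[-1,-0.67,0.79,0,0],[-1,-0.67,0.79,0,0],[-1,-0.67,0.79,0,0],[-1,-0.67,0.79,0,0],[-1,-0.67,0.79,0,0]],
])

```text
clock: 3.4
tcp_pos: [0.4753, 0.303, 0.2312]
orientation: [-2.482, -1.925, -0.0]
contact_force: [0.4, -0.1, -0.4]
grip_width: 0.0855
gripper_force: 0.0
```

```bash
python3 - <<'E'
from h import *
p,o=shot('wrist','w1.png')
print(o['tcp_pos'],o['joints'])
for t in('wedge','stand'):
    for q in viewer.trace(p,t)[:2]:
        c,_=cv2.findContours(q['pixels'].astype(np.uint8),0,2);c=max(c,key=cv2.contourArea)
        b=cv2.boxPoints(cv2.minAreaRect(c));print(t,q['score'],q['rect'],b.round(0).tolist())
        a=cv2.approxPolyDP(c,5,True)[:,0]
        for uv in a:print(uv,atz(p,o,uv,0.045)[:2].round(4),atz(p,o,uv,0.101)[:2].round(4))
cv2.imwrite('pics/w1c.png',cv2.resize(p['pixels'][:,:,::-1],(800,600)))
E
```

```text
[0.47528426 0.30297084 0.23123318] [-1.02715251  0.30857496  0.43387035  1.84950769 -0.1516929   1.01576382
 -0.7826029 ]
wedge 0.97 [242.5, 147.9, 274.0, 200.5] [[242.0, 149.0], [269.0, 148.0], [271.0, 201.0], [244.0, 202.0]]
[265 148] [0.4884 0.3175] [0.4899 0.3289]
[246 152] [0.4696 0.3183] [0.4744 0.3296]
[245 201] [0.4555 0.2697] [0.4627 0.2893]
[270 199] [0.4806 0.2654] [0.4835 0.2858]
stand 0.78 [210.6, 117.6, 298.3, 206.5] [[213.0, 119.0], [298.0, 117.0], [300.0, 204.0], [216.0, 206.0]]
[294 118] [0.5216 0.3382] [0.5175 0.3462]
[215 124] [0.4483 0.3514] [0.4567 0.3571]
[220 204] [0.43   0.2729] [0.4415 0.292 ]
[255 203] [0.4648 0.2651] [0.4704 0.2855]
[244 199] [0.4551 0.272 ] [0.4623 0.2912]
[247 149] [0.4713 0.3208] [0.4758 0.3317]
[263 148] [0.4865 0.3179] [0.4884 0.3293]
[270 160] [0.4902 0.3047] [0.4915 0.3184]
[270 198] [0.4808 0.2665] [0.4837 0.2866]
[260 202] [0.4699 0.2648] [0.4747 0.2853]
[297 201] [0.5066 0.2565] [0.5051 0.2783]
```

View pics/w1c.png

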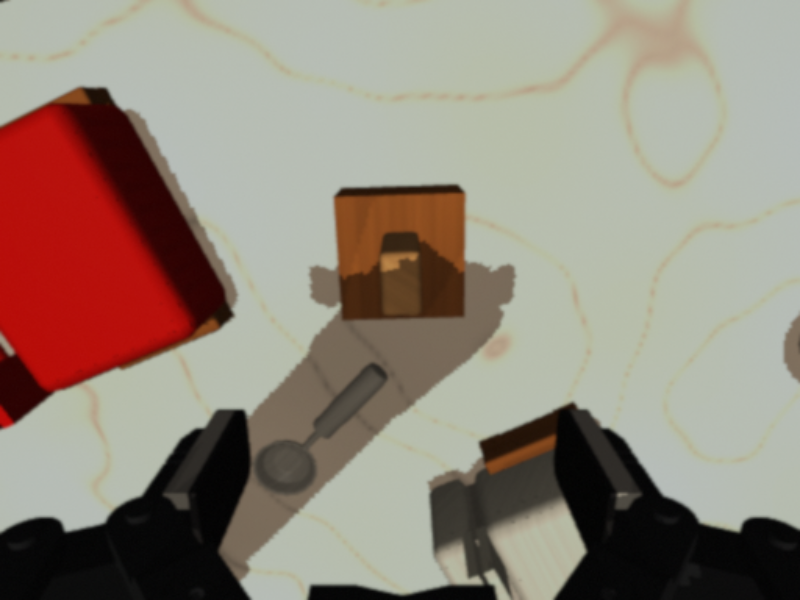

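The wrist view shows the stand at (255,160) in the 512-pixel frame. The handle's top face spans u 244–270 and v 160–201, with no look-alike near it. I'm descending part way and refining.

play_rows([
  [[-1,0.007,0.007,0.475,0],[-1,0.007,0.007,0.475,0],[-1,0.007,0.007,0.475,0],[-1,0.007,0.007,0.475,0]],
])

```text
clock: 3.88
tcp_pos: [0.4753, 0.3016, 0.1332]
orientation: [2.483, 1.924, -0.012]
contact_force: [-1.1, -0.4, 0.3]
grip_width: 0.0856
gripper_force: 0.0
```

```bash
python3 - <<'E'
from h import *
p,o=shot('wrist','w2.png')
M=R.from_rotvec(o['orientation']).as_matrix()
print(o['tcp_pos'],np.degrees(np.arctan2(M[1,0],M[0,0])))
for t in('wedge','stand'):
    for q in viewer.trace(p,t)[:1]: print(t,q['score'],q['rect'])
cv2.imwrite('pics/w2c.png',cv2.resize(p['pixels'][:,:,::-1],(800,600)))
for z in(.045,.101):
    print(proj(p,o,[[.477,.304,z],[.475,.298,z]]))
E
```

```text
[0.47526906 0.30162924 0.13321418] 75.53053190604564
wedge 0.59 [234.0, 176.6, 277.7, 259.7]
stand 0.57 [193.4, 132.8, 315.9, 250.4]
[[257.1619827  195.59397563]
 [256.55957511 203.90528753]]
[[256.89123219 229.85490448]
 [256.12709848 240.06534694]]
```

View pics/w2c.png

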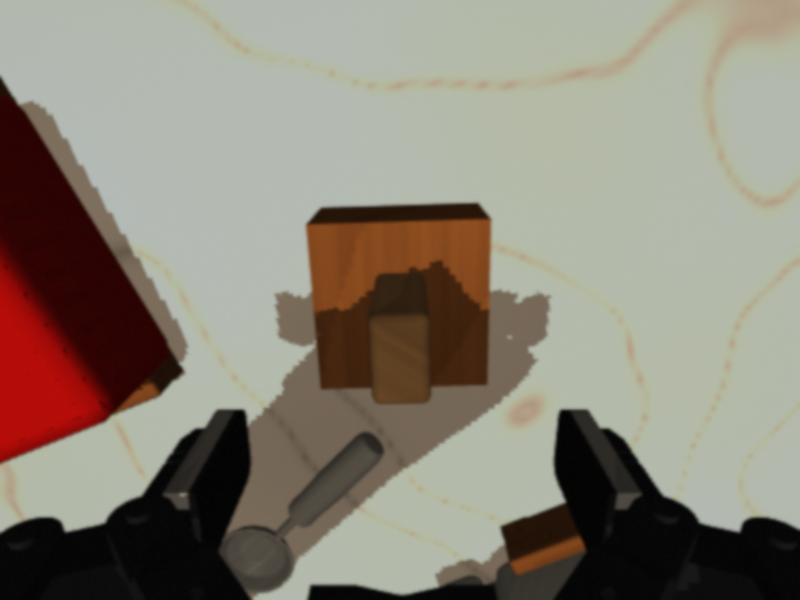

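The handle's top face is centred at (256,230) and turned about 1.3° relative to the tool. That gives a wedge position of about (0.4765, 0.304).

play_rows([
  [[-1,0.013,0.003,0.2,-0.014],[-1,0.013,0.003,0.386,-0.014],[-1,0.013,0.003,0.386,-0.014],[-1,0.013,0.003,0.386,-0.014],[1,0.013,0.003,0.386,-0.014],[1,0.013,0.003,0.386,-0.014],[1,0.013,0.003,0.386,-0.014],[1,0.013,0.003,0.386,-0.014],[1,0.013,0.003,0.386,-0.014],[1,0.013,0.003,0.386,-0.014],[1,0.013,0.003,0.386,-0.014],[1,0.013,0.003,0.386,-0.014]],
], grip_force=60)

```text
clock: 5.03
tcp_pos: [0.4775, 0.3057, 0.0598]
orientation: [-2.461, -1.949, 0.003]
contact_force: [-6.7, 0.2, 9.1]
grip_width: 0.0212
gripper_force: 59.7
```

```bash
python3 - <<'E'
from h import *
o=get_obs();M=R.from_rotvec(o['orientation']).as_matrix();print({k:np.round(v,4) for k,v in o.items()},M.round(4))
E
```

```text
{'clock': np.float64(5.0333), 'joints': array([-0.9396,  0.5455,  0.3404,  1.9663, -0.2838,  0.6773, -0.6526]), 'qvel': array([ 0.0006,  0.0002,  0.0016, -0.0003, -0.0001, -0.001 , -0.001 ]), 'tau': array([ 2.09130e+00, -4.81115e+01,  8.10310e+00, -1.93632e+01,
        6.07300e-01, -1.71520e+00, -1.79000e-02]), 'tcp_pos': array([0.4775, 0.3057, 0.0598]), 'orientation': array([-2.4606, -1.9494,  0.0026]), 'contact_force': array([-6.6777,  0.2382,  9.0898]), 'moment': array([0.1087, 1.3634, 0.0156]), 'gripper_force': np.float64(59.6811), 'grip_width': np.float64(0.0212)} [[ 2.288e-01  9.735e-01 -2.800e-03]
 [ 9.735e-01 -2.288e-01  8.000e-04]
 [ 2.000e-04 -2.900e-03 -1.000e+00]]
```

play_rows([
  [[1,0,0,-0.1,0],[1,0,0,-0.2,0],[1,0,0,-0.35,0],[1,0,0,-0.5,0],[1,0,0,-0.5,0],[1,0,0,-0.5,0]],
])

```text
clock: 5.53
tcp_pos: [0.4799, 0.3054, 0.1607]
orientation: [-2.463, -1.949, -0.006]
contact_force: [-1.1, 0.4, -2.1]
grip_width: 0.0213
gripper_force: 59.1
```

```bash
python3 - <<'E'
from h import *
o=get_obs();M=R.from_rotvec(o['orientation']).as_matrix();print({k:np.round(v,4) for k,v in o.items()},M.round(4))
p,o=shot('top','t2.png')
for uv in((100+332/2.5,80+305/2.5),(100+430/2.5,80+290/2.5)): print(atz(p,o,uv,.112))
t=p['pixels'][140:230,200:300,::-1]
cv2.imwrite('pics/t2c.png',cv2.resize(t,(660,594),interpolation=cv2.INTER_CUBIC))
E
```

```text
{'clock': np.float64(5.5333), 'joints': array([-0.997 ,  0.4009,  0.4089,  1.9066, -0.205 ,  0.871 , -0.7166]), 'qvel': array([ 0.0058,  0.041 , -0.02  ,  0.0451, -0.0085, -0.0102,  0.0026]), 'tau': array([  0.1062, -49.9744,   6.2873, -25.5974,   0.1011,   0.0738,
        -0.0546]), 'tcp_pos': array([0.4799, 0.3054, 0.1607]), 'orientation': array([-2.4631, -1.9494, -0.0055]), 'contact_force': array([-1.118 ,  0.4131, -2.1035]), 'moment': array([ 0.0508, -0.0508,  0.0016]), 'gripper_force': np.float64(59.092), 'grip_width': np.float64(0.0213)} [[ 0.2297  0.9733  0.0025]
 [ 0.9732 -0.2297  0.0025]
 [ 0.003   0.0018 -1.    ]]
[0.47851641 0.09251802 0.112     ]
[ 0.49760413 -0.01476477  0.112     ]
```

View pics/t2c.png

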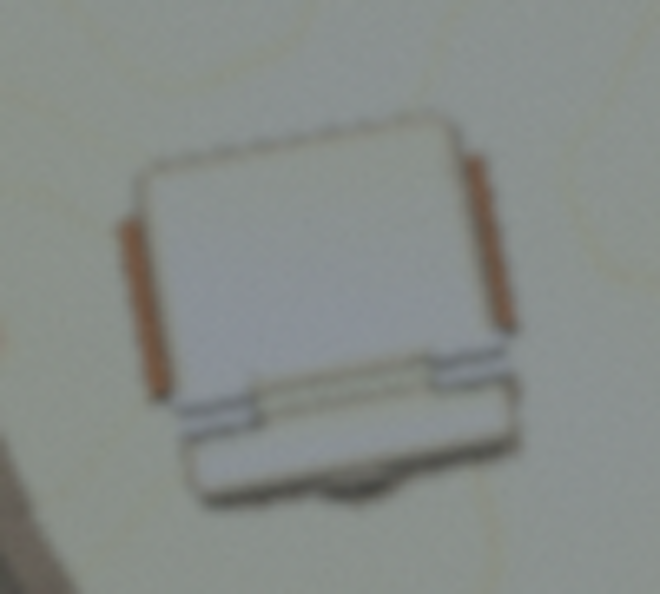

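The crop shows the silver canister with two tab pairs, the left seam near full-frame (233,202) and the right near (272,196). Measured 109 mm apart, which matches the 110 mm given. The yaw is about 10°. Next I move near the left seam, with the tip well above it.

play_rows([
  [[1,0,0,-0.2,0],[1,-0.1,0,-0.2,-0.26],[1,-1,0.24,-0.2,-0.26],[1,-1,0.24,-0.2,-0.26],[1,-1,0.24,-0.2,-0.26],[1,-1,0.24,-0.2,-0.26],[1,-1,0.24,-0.2,-0.26],[1,-1,0.24,-0.2,-0.26],[1,-1,0.24,-0.2,-0.26],[1,-1,0.24,-0.2,-0.26]],
])

```text
clock: 6.42
tcp_pos: [0.4792, 0.1, 0.1981]
orientation: [-2.015, -2.409, 0.002]
contact_force: [-0.4, 0.7, -2.6]
grip_width: 0.0217
gripper_force: 59.1
```

```bash
python3 - <<'E'
from h import *
p,o=shot('wrist','w3.png')
M=R.from_rotvec(o['orientation']).as_matrix();print(o['tcp_pos'],M.round(4),o['joints'])
cv2.imwrite('pics/w3c.png',cv2.resize(p['pixels'][:,:,::-1],(800,600),interpolation=cv2.INTER_CUBIC))
T=o['tcp_pos']+M@np.array([0,0,.0488]);print('tip',T,proj(p,o,T))
print(proj(p,o,[[.4785,.0925,.112],[.4976,-.0148,.112]]))
for t in('lid','canister','wedge'):
    for q in viewer.trace(p,t)[:1]: print(t,q['score'],q['rect'])
E
```

```text
[0.47916094 0.09999427 0.19807077] [[-1.765e-01  9.843e-01 -1.900e-03]
 [ 9.843e-01  1.765e-01 -4.000e-04]
 [-0.000e+00 -1.900e-03 -1.000e+00]] [-0.70706057  0.2183494   0.43287912  2.04626873 -0.11633036  0.90175311
 -0.03325582]
tip [0.4790704  0.09997696 0.14927086] [[254.92221348 221.538322  ]]
[[252.67042512 209.67845854]
 [253.21433019 333.87700536]]
lid 0.86 [215.9, 156.0, 257.1, 249.1]
canister 0.75 [215.3, 136.3, 399.7, 310.4]
wedge 0.92 [225.2, 210.3, 290.3, 367.3]
```

View pics/w3c.png

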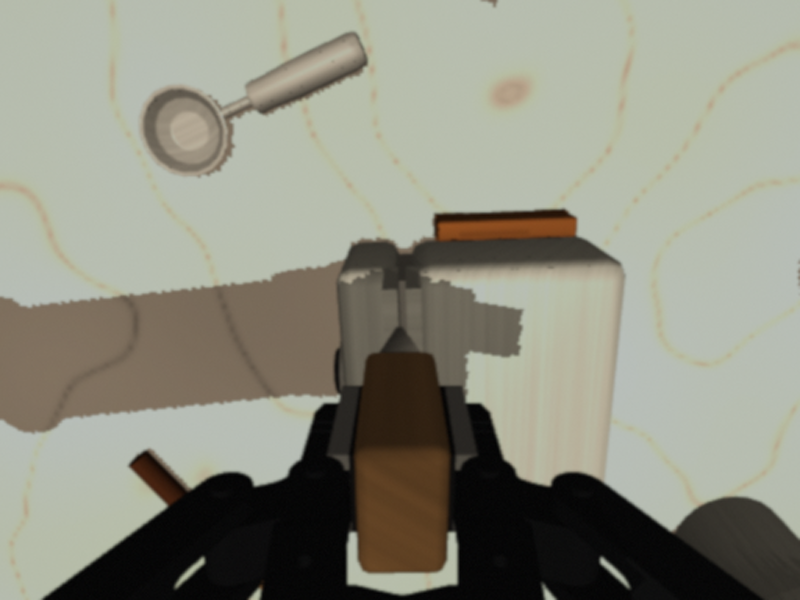

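The wrist view shows the blade tip at (256,210) in the 512 frame. The left seam is a dark line just ahead of it at about (258,185), nearly parallel to the tool x axis. I'm lowering to just above the tabs and measuring both by intensity profile.

play_rows([
  [[1,-0.037,0,0.1,0],[1,-0.037,0,0.15,0],[1,-0.037,0,0.15,0],[1,-0.037,0,0.15,0]],
])

```text
clock: 6.95
tcp_pos: [0.4805, 0.0922, 0.1685]
orientation: [-2.016, -2.408, 0.003]
contact_force: [0.6, 0.0, -3.1]
grip_width: 0.0216
gripper_force: 59.1
```

```bash
python3 - <<'E'
from h import *
p,o=shot('wrist','w4.png')
print(o['tcp_pos'],o['contact_force'])
c=p['pixels'][150:230,215:300,::-1]
cv2.imwrite('pics/w4c.png',cv2.resize(c,None,fx=7,fy=7,interpolation=cv2.INTER_CUBIC))
g=cv2.cvtColor(p['pixels'],cv2.COLOR_RGB2GRAY)
for v in range(160,222,4): print(v,g[v,240:274])
E
```

```text
[0.48052468 0.09221474 0.16854892] [ 6.38262567e-01  2.05217950e-03 -3.14724040e+00]
160 [ 57  57  56  56  56  56  56  56  55  55  54  53  52  56  77 105 120 116
 108 103 103 103 103  98  82  60  50  49  48  49  49  51  52  53]
164 [57 58 57 57 57 58 57 56 57 55 54 54 51 48 46 45 47 44 42 41 42 42 42 42
 43 45 46 48 51 52 52 52 54 56]
168 [60 61 59 59 59 59 59 58 57 57 56 54 50 47 44 45 45 44 42 41 41 40 40 41
 42 44 45 47 47 48 50 53 55 58]
172 [89 90 89 83 73 63 59 59 57 57 57 56 56 55 49 46 47 45 43 49 56 58 57 58
 57 57 58 58 57 59 66 73 80 86]
176 [147 148 145 121  82  61  58  58  57  58  58  58  57  54  48  43  40  42
  41  48  54  57  58  58  58  58  57  57  61  76 104 123 131 134]
180 [151 152 145 115  75  59  59  58  58  58  59  57  57  54  50  50  51  51
  54  55  57  58  58  59  59  58  58  58  59  71 104 136 151 159]
184 [102 100  86  68  60  59  59  58  59  58  59  59  58  55  60  72  80  83
  80  74  64  60  59  59  59  58  56  53  52  56  64  79  95 106]
188 [106 117 132 125 106 105 125 142 148 148 151 160 162 132  87  73  80  83
  93 123 159 176 178 179 179 181 183 18
[... 470 characters left out ...]
04 105 107 107 107 106 107 107 106 106 106 101  82  67  73  80
  81  86  94 104 106 106 105 105 105 105 106 105 103  98  91  90]
208 [102 102 103 104 103 103 102 103 102 103 103 101 100  92  73  60  66  73
  78  83  92  99 102 102 102 101 102 101 101 102 100  95  90  90]
212 [101 102 103 103 102 102 101 102 101 100  92  73  50  36  35  36  38  40
  45  58  78  94 100 101 101 101 101 100 101 101  99  96  91  90]
216 [100 101 102 101 100  98  97  92  77  55  39  36  35  38  40  42  43  46
  49  50  53  59  72  86  95  97  96  97  97  98  97  94  90  89]
220 [100 101 102 102 100  87  64  44  37  38  39  41  42  45  44  48  49  51
  53  56  58  60  62  65  70  80  93 100 102 101 102  98  92  89]
```

View pics/w4c.png

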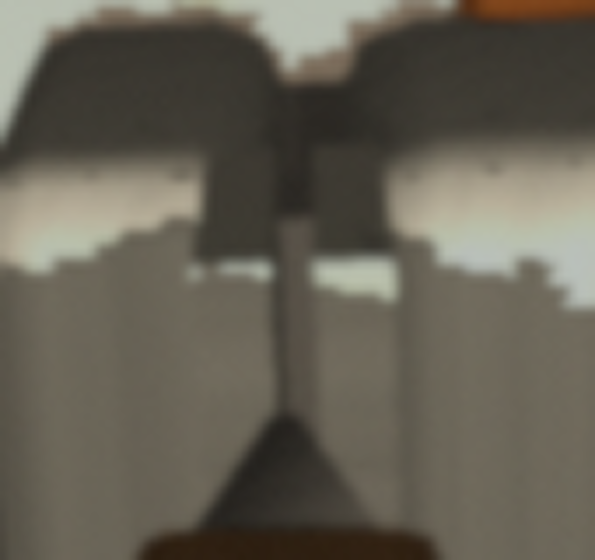

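The crop shows the blade tip at about u 255.5 and the seam between the tabs centred at about u 256.5, with the edges at 253.3 and 259.3. The tip sits about 0.5 mm short. I'll fit the seam direction before inserting.

```bash
cat >> h.py <<'E'
def seam(p,o,rows,z=.112,ul=(242,251),um=(253,259),ur=(262,267)):
    """seam edges -> tool frame (x,y) mm at height z"""
    g=cv2.GaussianBlur(cv2.cvtColor(p['pixels'],cv2.COLOR_RGB2GRAY).astype(float),(1,5),0) if 0 else cv2.blur(cv2.cvtColor(p['pixels'],cv2.COLOR_RGB2GRAY).astype(float),(1,3))
    M=R.from_rotvec(o['orientation']).as_matrix();L=[]
    for v in rows:
        s=g[v];k=um[0]+int(np.argmin(s[um[0]:um[1]]));out=[]
        for sg,pl in((-1,np.median(s[ul[0]:ul[1]])),(1,np.median(s[ur[0]:ur[1]]))):
            lo=s[k] if sg<0 else np.median(s[um[0]+3:um[1]])
            h=(pl+lo)/2;u=k
            while s[u]<h and abs(u-k)<15:u+=sg
            out.append(u-sg*(s[u]-h)/(s[u]-s[u-sg]))
        q=[(M.T@(atz(p,o,(u,v),z)-o['tcp_pos']))*1e3 for u in out]
        L.append((v,*out,q[0][0],q[0][1],q[1][1]))
    return np.array(L)
E
python3 - <<'E'
from h import *
np.set_printoptions(precision=2,suppress=True)
p,o=shot('wrist')
L=seam(p,o,range(191,209));print(L[::2])
for i in(4,5): print(np.degrees(np.arctan(np.polyfit(L[:,3],L[:,i],1)[0])))
M=R.from_rotvec(o['orientation']).as_matrix()
for u,v in((255.5,209),):
    for z in(.117,.119,.121): print(z,(M.T@(atz(p,o,(u,v),z)-o['tcp_pos']))*1e3)
E
```

```text
[[191.   251.77 258.76  16.59  -1.91   2.35]
 [193.   252.   258.77  15.3   -1.78   2.36]
 [195.   252.06 258.57  14.01  -1.75   2.24]
 [197.   252.12 258.61  12.71  -1.72   2.26]
 [199.   252.29 258.72  11.4   -1.62   2.33]
 [201.   252.38 258.77  10.09  -1.57   2.36]
 [203.   252.47 258.79   8.77  -1.53   2.37]
 [205.   252.67 258.87   7.45  -1.41   2.42]
 [207.   252.74 258.84   6.12  -1.37   2.4 ]]
-2.71759540359524
-0.34821186618577143
0.117 [ 6.78  0.35 52.17]
0.119 [ 7.58  0.36 50.17]
0.121 [ 8.38  0.37 48.17]
```

play_rows([
  [[1,0,0.001,0,-0.009],[1,0,0.001,0,-0.009],[1,0,0.001,0,-0.009],[1,0,0.001,0,-0.009]],
])

```text
clock: 7.38
tcp_pos: [0.4815, 0.092, 0.1694]
orientation: [2.0, 2.423, 0.001]
contact_force: [-0.7, 0.6, -2.6]
grip_width: 0.0213
gripper_force: 59.1
```

```bash
cat > m.py <<'E'
from h import *
np.set_printoptions(precision=2,suppress=True)
def tip(p,o,rows,z=.119):
    g=cv2.cvtColor(p['pixels'],cv2.COLOR_RGB2GRAY).astype(float);M=R.from_rotvec(o['orientation']).as_matrix();A=[]
    for v in rows:
        s=g[v];h=70;u=256
        while s[u]<h:u-=1
        a=u+(s[u]-h)/(s[u]-s[u+1]);u=256
        while s[u]<h:u+=1
        b=u-(s[u]-h)/(s[u]-s[u-1]);A.append((v,a,b,(a+b)/2,((M.T@(atz(p,o,((a+b)/2,v),z)-o['tcp_pos']))*1e3)[1]))
    return np.array(A)
E
python3 - <<'E'
from m import *
p,o=shot('wrist','w5.png')
L=seam(p,o,range(191,209));print(L[::3]);print(o['tcp_pos']*1e3)
for i in(4,5): print(np.degrees(np.arctan(np.polyfit(L[:,3],L[:,i],1)[0])))
print(tip(p,o,range(212,222,2)))
g=cv2.cvtColor(p['pixels'],cv2.COLOR_RGB2GRAY)
for v in range(190,216,4): print(v,g[v,244:274])
E
```

```text
[[191.   251.5  259.5   16.49  -2.09   2.8 ]
 [194.   251.81 258.38  14.55  -1.91   2.11]
 [197.   251.86 258.33  12.6   -1.89   2.09]
 [200.   251.93 258.38  10.64  -1.86   2.12]
 [203.   251.99 258.57   8.66  -1.84   2.23]
 [206.   252.   258.58   6.67  -1.84   2.24]]
[481.55  92.02 169.42]
-1.0555180155347168
0.8115792661831122
[[212.   251.09 259.38 255.24   0.19]
 [214.   249.67 260.5  255.08   0.1 ]
 [216.   248.32 261.92 255.12   0.11]
 [218.   247.13 262.91 255.02   0.05]
 [220.   245.73 264.   254.86  -0.05]]
190 [142 159 159 142 117 103 100  96  79  66  74  81  82  86 101 115 124 142
 159 162 163 163 165 173 176 159 123  97  93  96]
194 [101 101 101 102 101 102 101  97  84  70  74  81  81  84  90  96 100 101
 100 100 100 100 100 100 100  96  91  91  93  96]
198 [105 106 105 105 106 105 105 101  85  68  72  80  82  83  91 101 104 106
 105 105 105 105 105 106 104 101  95  91  92  96]
202 [107 107 107 107 108 108 107 103  90  74  72  79  81  85  90 100 105 107
 107 107 106 106 106 106 105 102  95  90  93  95]
206 [103 103 103 103 102 102 103 100  87  71  71  79  80  83  87  95 101 103
 102 102 102 102 102 102 101  98  93  91  92  96]
210 [101 103 102 102 102 102 102  95  77  53  39  39  40  48  69  88  99 102
 102 101 102 100 101 100 101  97  92  89  91  96]
214 [99 99 99 98 96 84 63 43 35 36 36 38 40 41 43 48 61 79 91 97 98 97 98 98
 97 95 91 89 92 95]
```

The tip (0.15 mm) and the seam centre (0.17 mm) now agree and the yaw is within about 0.2°. I'm descending gently and watching the force.

play_rows([
  [[1,0,0,0.005,0],[1,0,0,0.01,0],[1,0,0,0.015,0],[1,0,0,0.02,0],[1,0,0,0.025,0],[1,0,0,0.03,0],[1,0,0,0.035,0],[1,0,0,0.04,0],[1,0,0,0.045,0],[1,0,0,0.05,0],[1,0,0,0.05,0]],
])

```text
clock: 8.35
tcp_pos: [0.4815, 0.0919, 0.159]
orientation: [2.0, 2.423, 0.0]
contact_force: [0.2, 1.0, -1.7]
grip_width: 0.0213
gripper_force: 59.2
```

```bash
python3 - <<'E'
from m import *
p,o=shot('wrist','w6.png')
print(o['tcp_pos']*1e3,o['contact_force'])
g=cv2.cvtColor(p['pixels'],cv2.COLOR_RGB2GRAY)
for v in range(180,220,3): print(v,g[v,244:274])
E
```

```text
[481.5   91.93 159.  ] [ 0.15  1.03 -1.7 ]
180 [ 59  58  58  58  58  58  57  57  52  45  42  41  41  43  50  57  57  58
  58  59  58  57  58  59  69 101 127 135 139 143]
183 [ 60  59  59  58  59  58  59  57  52  46  46  47  47  48  52  57  59  59
  58  60  59  59  58  60  67  95 128 146 154 160]
186 [ 59  59  58  59  58  58  58  58  57  67  80  83  83  80  71  62  59  59
  59  59  59  57  57  59  63  81 111 134 151 164]
189 [60 59 60 59 59 60 59 56 55 66 79 82 83 80 72 62 59 60 60 62 60 58 54 54
 54 58 72 84 91 94]
192 [127 127 127 129 141 151 152 140 106  78  78  82  82  84  89 101 125 143
 149 150 150 153 161 170 174 171 147 111  94  95]
195 [100 100 100 100 100 100 101  95  79  69  77  82  82  84  90  96  99 100
 100 100 100  99 105 125 158 173 152 114  95  94]
198 [102 103 104 103 103 103 103  97  80  67  74  80  82  85  90  98 101 102
 103 102 102 103 102 103 102 102  98  93  92  94]
201 [102 102 102 102 101 103 102  97  79  67  73  81  82  83  88  97 101 102
 101 102 102 102 102 101 102 101  96  91  91  94]
204 [106 105 105 106 105 105 106 101  85  70  73  80  82  83  89  98 105 105
 105 105 105 106 105 106 105 104  98  92  92  94]
207 [107 108 107 107 107 107 107 103  86  67  70  77  81  82  90  98 105 107
 107 107 107 106 107 106 106 105  99  93  92  93]
210 [106 106 105 105 105 105 104  97  76  50  39  38  40  49  69  91 101 105
 105 105 105 105 104 104 104 104  99  93  92  93]
213 [103 103 102 102 102  96  80  57  40  34  36  39  39  41  44  53  73  92
 100 101 102 103 102 101 101 101  97  92  91  94]
216 [103 102 102  96  80  57  39  35  37  38  41  41  44  46  48  50  53  59
  71  88  98 102 101 102 102 100  97  92  91  93]
219 [100  94  78  56  41  37  39  39  42  44  45  47  49  50  52  54  56  57
  59  66  76  88  97 100 100  99  96  91  90  93]
```

play_rows([
  [[1,0,0,0.005,0],[1,0,0,0.01,0],[1,0,0,0.015,0],[1,0,0,0.02,0],[1,0,0,0.025,0],[1,0,0,0.025,0]],
])

```text
clock: 8.9
tcp_pos: [0.4813, 0.0919, 0.1545]
orientation: [-1.999, -2.423, -0.0]
contact_force: [-1.7, -0.8, 6.4]
grip_width: 0.0215
gripper_force: 60.4
```

```bash
python3 - <<'E'
from m import *
p,o=shot('wrist','w7.png')
print(o['tcp_pos']*1e3,o['contact_force'])
g=cv2.cvtColor(p['pixels'],cv2.COLOR_RGB2GRAY)
for v in range(186,220,3): print(v,g[v,244:274])
c=p['pixels'][150:230,215:300,::-1]
cv2.imwrite('pics/w7c.png',cv2.resize(c,None,fx=7,fy=7,interpolation=cv2.INTER_CUBIC))
E
```

```text
[481.31  91.9  154.51] [-1.73 -0.78  6.44]
186 [ 58  58  59  58  58  58  58  57  54  54  57  58  59  60  62  61  58  59
  58  58  58  59  58  59  59  64  80 102 132 156]
189 [ 58  59  59  58  59  58  59  57  56  65  78  82  83  82  75  66  60  58
  59  59  58  55  54  55  56  60  70  92 120 142]
192 [61 62 61 61 62 61 61 59 56 61 74 82 83 82 77 70 66 64 64 64 64 62 62 62
 63 63 69 79 87 94]
195 [108 128 146 150 151 153 155 136  92  67  75  81  82  84  90  99 105 106
 112 131 148 154 156 158 160 168 169 142 104  94]
198 [101 100 101 101 100 101 101  96  81  66  71  80  83  82  86  93  99 100
 100 100 100 100 100  99  99 100  99  95  91  92]
201 [103 102 103 103 103 103 101  97  83  67  71  80  82  83  86  93 100 102
 102 101 102 103 102 101 101 102  99  95  91  92]
204 [102 102 102 102 103 103 102  99  83  67  72  79  81  83  86  94 101 102
 103 103 103 102 102 102 103 102 101  95  91  93]
207 [106 106 106 107 106 106 106 103  90  72  70  78  81  82  87  95 104 106
 105 106 106 106 105 105 106 105 103  98  91  92]
210 [108 107 108 107 108 107 106 103  88  61  42  38  42  50  68  90 104 107
 106 106 107 107 107 106 106 107 105  98  90  92]
213 [105 106 105 105 105  99  84  69  57  45  39  37  40  42  46  62  82  96
 103 104 105 104 105 104 105 104 102  96  91  92]
216 [102 102 101  96  79  57  39  35  36  37  40  43  45  47  49  51  53  60
  74  91  99 102 102 101 101 102 100  95  90  92]
219 [102  95  77  54  39  37  38  40  42  44  46  47  49  50  52  54  56  57
  61  67  77  91  99 102 102 102 100  95  92  91]
```

View pics/w7c.png

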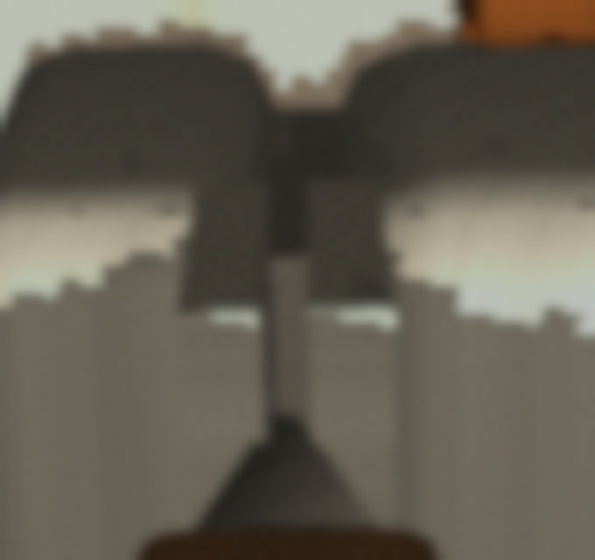

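The tip is inside the seam, with its sides touching at about 9 N. I'm easing further in small steps.

play_rows([
  [[1,0,0,0.004,0],[1,0,0,0.007,0],[1,0,0,0.01,0],[1,0,0,0.01,0]],
])

```text
clock: 9.28
tcp_pos: [0.481, 0.0918, 0.1529]
orientation: [-1.999, -2.422, 0.0]
contact_force: [-4.7, -1.1, 10.6]
grip_width: 0.0212
gripper_force: 61.1
```

```bash
cat > s.py <<'E'
from m import *
import sys
p,o=shot('wrist',sys.argv[1] if len(sys.argv)>1 else None)
print(o['tcp_pos']*1e3,o['contact_force'],o['moment'])
g=cv2.cvtColor(p['pixels'],cv2.COLOR_RGB2GRAY)
for v in range(192,218,4): print(v,g[v,244:274])
E
python3 s.py w8.png
```

```text
[481.03  91.79 152.85] [-4.71 -1.06 10.6 ] [-0.25  1.15  0.04]
192 [58 59 58 58 60 59 57 54 58 72 81 83 83 82 80 72 62 59 59 59 60 58 56 52
 51 52 58 69 83 89]
196 [100 108 128 147 151 150 143 111  73  71  80  82  83  83  85  92 102 105
 106 112 134 153 158 158 161 170 174 157 123  99]
200 [101 101 101 102 101 100  97  80  63  68  79  83  83  82  84  89  98 101
 102 101 101 101 100 101 101 101  99  97  93  92]
204 [102 101 101 101 101 102  98  81  61  67  78  82  82  81  83  90  96 101
 101 101 102 101 101 102 101 101 100  98  92  91]
208 [106 107 106 107 107 106 103  89  67  61  69  71  73  77  81  90  98 106
 106 106 106 105 106 106 105 106 105 102  96  93]
212 [107 108 108 107 108 107 103  90  63  41  36  37  38  41  49  69  92 104
 108 108 108 107 106 107 107 107 106 103  97  92]
216 [104 104 103  97  78  53  38  35  36  38  40  43  45  47  49  51  54  62
  79  95 101 102 102 102 102 102 102 100  94  91]
```

play_rows([
  [[1,0,-0.003,0.004,0],[1,0,-0.005,0.008,0],[1,0,-0.006,0.012,0],[1,0,-0.007,0.015,0],[1,0,-0.007,0.015,0]],
])

```text
clock: 9.75
tcp_pos: [0.4802, 0.0917, 0.1499]
orientation: [-2.0, -2.423, -0.001]
contact_force: [-3.9, -0.6, 10.1]
grip_width: 0.0216
gripper_force: 60.9
```

```bash
python3 s.py w9.png
```

```text
[480.16  91.68 149.93] [-3.89 -0.56 10.14] [-0.18  0.84  0.03]
192 [59 59 58 58 58 54 52 65 79 83 83 84 83 84 83 81 75 66 61 59 59 60 58 56
 53 54 55 58 68 86]
196 [ 67  72  73  74  74  64  53  61  74  82  83  83  82  83  82  82  80  88
  98 101 103 110 117 120 123 122 121 122 119 108]
200 [100 101 101 101  97  81  59  58  72  81  82  83  82  82  82  81  83  89
  97 100 101  99 100 101 102 101 101 103 108 105]
204 [103 102 104 103 100  87  65  57  69  80  83  82  82  83  82  82  85  93
 100 102 102 101 102 102 102 101 101 101 100  96]
208 [104 104 104 104 102  92  70  55  64  73  74  73  73  76  80  81  82  90
 101 104 105 104 104 104 103 103 104 105 104  98]
212 [107 106 107 107 106 100  78  49  36  36  35  36  38  41  47  57  71  89
 102 106 107 106 107 107 106 107 107 107 105 101]
216 [106 107 106 100  84  67  53  40  36  38  40  43  45  48  49  52  56  69
  85  97 103 105 105 105 105 105 105 104 104 100]
```

The left seam now reads about 6.5 mm. I'm withdrawing and moving to the right end.

play_rows([
  [[1,0,0,-0.05,0],[1,0,0,-0.15,0],[1,0,0,-0.15,0],[1,-0.2,0.007,-0.15,0],[1,-0.4,0.007,-0.15,0],[1,-0.55,0.007,-0.15,0],[1,-0.55,0.007,-0.12,0],[1,-0.55,0.007,-0.1,0],[1,-0.55,0.007,-0.1,0],[1,-0.55,0.007,-0.1,0],[1,-0.55,0.007,-0.1,0]],
])

```text
clock: 10.72
tcp_pos: [0.502, -0.0146, 0.1689]
orientation: [-1.997, -2.425, 0.0]
contact_force: [-0.3, 0.1, -1.7]
grip_width: 0.0213
gripper_force: 59.3
```

```bash
python3 s.py w10.png; python3 - <<'E'
import cv2
a=cv2.imread('pics/w10.png');print(a.shape)
cv2.imwrite('pics/w10c.png',cv2.resize(a[80:230,180:380],(800,600),interpolation=cv2.INTER_CUBIC))
E
```

```text
[502.02 -14.65 168.92] [-0.34  0.05 -1.72] [ 0.02  0.   -0.04]
192 [ 92  93  93  93  92  93  93  93  93  93  93  88  75  67  75  78  78  77
  77  82  90  93  93  93  94  92  94 102 108 107]
196 [91 93 94 95 95 94 94 94 95 94 95 90 77 69 75 77 78 76 74 79 90 94 93 94
 94 94 93 93 93 92]
200 [91 93 98 98 98 97 97 97 98 96 97 94 80 69 71 76 78 75 74 82 94 97 97 97
 97 97 97 97 97 96]
204 [ 90  93  97  99 100 100 100  99  99  99  98  96  85  70  70  77  79  78
  77  85  96  99  99  99  99  99  99  99  99  97]
208 [ 90  91  94  96  96  96  96  97  95  89  85  82  77  73  87 104 108 105
  96  89  93  95  95  95  95  95  96  94  95  93]
212 [ 80  83  89  94  95  93  87  69  46  35  33  33  34  38  47  64  87 100
  93  88  92  95  94  94  94  94  95  94  95  93]
216 [84 84 87 86 72 51 36 32 32 34 37 38 40 42 45 47 49 53 59 73 87 91 91 91
 91 91 92 91 91 93]
(384, 512, 3)
```

View pics/w10c.png

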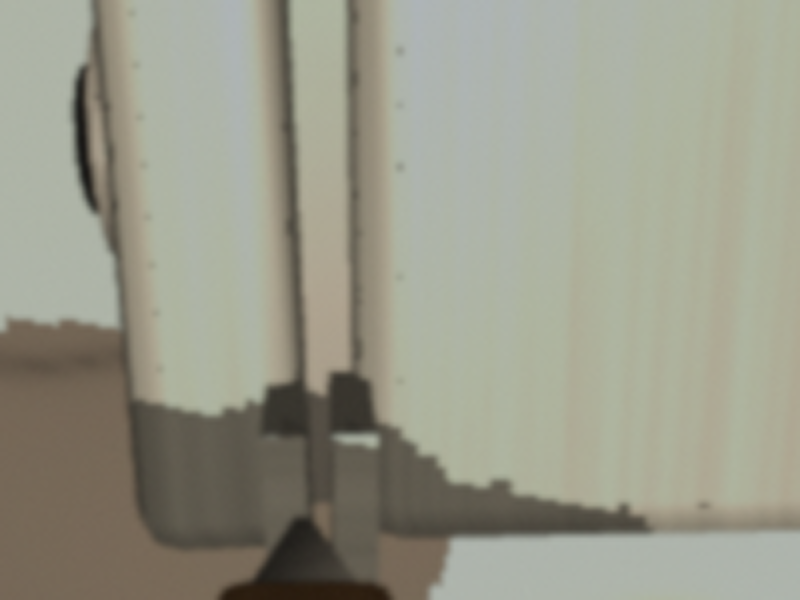

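The view shows the right seam centred at about u 259.6, with the edges at 255.8 and 263.3. The tip is at 255.2, so it needs about +2.7 mm in tool y.

play_rows([
  [[1,0,0.013,0,0],[1,0,0.013,0.01,0],[1,0,0.013,0.02,0],[1,0,0.013,0.03,0],[1,0,0.013,0.04,0],[1,0,0.013,0.04,0],[1,0,0.013,0.04,0]],
])

```text
clock: 11.35
tcp_pos: [0.5046, -0.0157, 0.1609]
orientation: [-2.0, -2.422, 0.001]
contact_force: [0.1, 0.0, -2.2]
grip_width: 0.0211
gripper_force: 59.3
```

```bash
python3 s.py w11.png
```

```text
[504.58 -15.69 160.88] [ 0.14  0.03 -2.16] [-0.03  0.01 -0.01]
192 [105 124 143 146 147 150 154 142 100  65  66  75  78  79  84  98 108 111
 116 132 148 152 152 154 162 167 156 124  90  83]
196 [94 94 94 94 94 93 94 89 72 55 63 75 78 78 81 87 93 94 94 94 94 94 94 93
 92 94 91 85 81 82]
200 [95 94 94 95 94 94 96 90 75 57 61 74 78 79 80 85 92 94 94 94 94 95 95 95
 94 93 91 86 81 82]
204 [98 98 98 99 99 98 98 95 82 62 61 72 77 78 79 88 95 97 99 98 97 98 98 98
 98 96 93 87 82 82]
208 [ 99  98  99  98  99  99  98  95  86  66  57  70  82  90  97 100  99  98
  97  97  97  97  97  97  97  97  95  89  81  81]
212 [94 94 94 94 95 93 86 67 46 35 32 33 35 38 44 58 78 90 94 94 94 93 94 94
 94 94 92 83 74 72]
216 [ 95  94  93  87  73  51  37  32  33  35  36  39  40  42  45  47  49  53
  65  81  91  93  94  94  94  93  95  98 104 103]
```

play_rows([
  [[1,0,0.001,0.005,0],[1,0,0.001,0.01,0],[1,0,0.001,0.015,0],[1,0,0.0,0.02,0],[1,0,-0.001,0.025,0],[1,0,-0.002,0.03,0],[1,0,-0.004,0.035,0],[1,0,-0.006,0.04,0],[1,0,-0.008,0.045,0],[1,0,-0.009,0.05,0],[1,0,-0.009,0.05,0]],
])

```text
clock: 12.32
tcp_pos: [0.5038, -0.0162, 0.1517]
orientation: [1.999, 2.422, 0.002]
contact_force: [0.3, -0.8, 3.6]
grip_width: 0.0208
gripper_force: 60.4
```

```bash
python3 s.py w12.png
```

```text
[503.78 -16.15 151.68] [ 0.32 -0.76  3.64] [-0.09 -0.04 -0.  ]
192 [55 54 51 47 47 47 46 49 63 75 78 78 78 78 78 75 67 57 55 53 51 48 48 50
 52 53 54 55 64 74]
196 [137 133 117  97  90  87  72  57  63  75  77  78  78  78  79  83 102 127
 141 143 142 146 154 164 167 167 167 167 155 124]
200 [92 93 92 92 93 89 78 60 62 73 78 78 77 77 77 78 81 86 91 93 92 92 93 93
 92 93 93 93 90 85]
204 [93 93 93 93 94 90 78 61 58 70 76 77 78 77 76 77 79 85 91 93 93 93 93 93
 93 93 93 92 91 85]
208 [97 96 98 98 98 96 87 68 58 64 68 69 69 70 75 76 79 87 95 97 98 97 97 97
 97 96 97 96 94 87]
212 [100  99  99  99  98  98  92  71  43  32  32  32  33  37  43  56  78  92
  97  98  99  98  97  98  98  98  98  98  94  88]
216 [96 95 94 89 74 53 40 35 33 35 36 38 41 42 44 47 49 56 68 83 92 95 95 95
 94 94 94 93 90 82]
```

play_rows([
  [[1,0,-0.001,0.005,0],[1,0,-0.002,0.01,0],[1,0,-0.004,0.015,0],[1,0,-0.005,0.02,0],[1,0,-0.006,0.024,0],[1,0,-0.006,0.024,0]],
])

```text
clock: 12.87
tcp_pos: [0.5025, -0.0163, 0.1468]
orientation: [1.999, 2.422, 0.002]
contact_force: [0.1, -0.1, 4.7]
grip_width: 0.0214
gripper_force: 60.5
```

```bash
python3 s.py w13.png
```

```text
[502.52 -16.33 146.78] [ 0.12 -0.07  4.67] [-0.15 -0.05  0.03]
192 [53 51 48 49 50 49 55 68 77 78 78 78 79 79 79 78 78 76 66 56 54 54 54 53
 53 55 54 54 54 56]
196 [55 53 49 48 47 46 52 66 77 77 80 79 79 78 78 79 78 75 66 59 59 58 55 55
 54 54 55 56 59 62]
200 [102  96  94  94  89  72  58  66  75  78  78  77  78  77  77  77  78  76
  74  89 106 110 117 133 148 152 153 153 155 162]
204 [95 94 94 94 90 74 59 66 76 78 78 78 78 78 77 78 77 75 73 81 91 93 93 93
 93 93 93 93 93 94]
208 [94 94 94 93 90 75 59 63 73 72 68 67 68 70 74 76 78 76 73 80 91 93 93 93
 94 93 93 94 94 94]
212 [98 98 97 98 94 77 54 43 38 32 32 33 35 37 42 52 65 71 70 78 93 97 96 97
 97 97 97 97 97 96]
216 [98 99 98 99 94 76 51 36 33 35 36 39 41 43 45 47 48 52 59 76 93 98 98 98
 98 98 98 98 97 98]
```

The right seam is at about 8 mm. Back to the left end.

play_rows([
  [[1,0,0,-0.05,0],[1,0,0,-0.14,0],[1,0,0,-0.14,0],[1,0.2,0,-0.14,0],[1,0.4,-0.003,-0.14,0],[1,0.55,-0.003,-0.14,0],[1,0.55,-0.003,-0.12,0],[1,0.55,-0.003,-0.105,0],[1,0.55,-0.003,-0.105,0],[1,0.55,-0.003,-0.105,0],[1,0.55,-0.003,-0.105,0]],
])

```text
clock: 13.83
tcp_pos: [0.4804, 0.0902, 0.1672]
orientation: [2.003, 2.42, -0.001]
contact_force: [-0.2, 0.1, -2.6]
grip_width: 0.0215
gripper_force: 59.3
```

```bash
python3 s.py w14.png
```

```text
[480.45  90.17 167.19] [-0.23  0.15 -2.6 ] [-0.   -0.03  0.03]
192 [105 102 101 103 102  99  86  68  69  79  82  82  82  83  82  84  94 109
 118 121 126 144 159 163 163 163 165 166 143 104]
196 [106 106 106 106 106 102  89  70  70  79  82  82  82  82  82  83  88  98
 103 105 105 105 105 105 104 105 105 102  97  91]
200 [108 107 108 107 107 105  96  77  70  79  82  82  82  82  82  82  85  95
 104 107 107 108 107 107 107 108 106 105 100  93]
204 [105 103 104 105 103 103  93  74  68  78  81  82  81  82  82  82  86  94
 101 104 104 103 103 103 103 103 104 102  97  92]
208 [103 103 102 102 103 101  91  73  67  71  73  72  73  75  78  80  81  89
  99 102 102 102 103 103 103 102 101 101  95  91]
212 [100 100 101 100 101  99  89  66  43  35  35  37  39  40  45  55  72  88
  97  99 100 100  99  99  99  99  99  98  94  91]
216 [101 101  99  94  78  55  39  35  36  38  40  42  44  46  48  50  53  59
  73  90  98 101 101 101 101 101 101  99  96  90]
```

play_rows([
  [[1,0.005,0.001,0.015,0],[1,0.005,0.001,0.03,0],[1,0.005,0.001,0.045,0],[1,0.005,0.001,0.06,0],[1,0.005,0.0,0.068,0],[1,0.005,-0.001,0.073,0],[1,0.005,-0.002,0.078,0],[1,0.005,-0.003,0.083,0],[1,0.005,-0.004,0.088,0],[1,0.005,-0.006,0.093,0],[1,0.005,-0.007,0.098,0],[1,0.005,-0.007,0.098,0]],
])

```text
clock: 14.88
tcp_pos: [0.4794, 0.0926, 0.1485]
orientation: [2.0, 2.423, 0.002]
contact_force: [-0.4, -0.6, 6.2]
grip_width: 0.0216
gripper_force: 60.7
```

```bash
python3 s.py w15.png
```

```text
[479.4   92.6  148.45] [-0.39 -0.56  6.23] [-0.15  0.26  0.05]
192 [51 50 51 50 51 53 54 64 77 81 81 82 82 82 82 81 78 70 60 59 59 60 59 59
 58 59 58 58 61 69]
196 [50 50 51 50 50 50 50 60 75 82 83 83 83 83 83 83 81 72 63 60 59 59 59 59
 59 55 51 52 54 60]
200 [ 97  97  98  98  96  88  70  64  75  81  83  82  83  82  84  83  81  78
  84 102 127 147 151 151 154 163 172 175 174 169]
204 [102 101 101 101 101  96  79  67  74  81  82  83  83  82  82  82  81  79
  86  98 100 100 100 100 100 100 100 101 100 101]
208 [102 102 102 102 101  98  79  63  69  74  73  72  73  77  80  82  82  83
  89  98 101 102 101 101 100 102 101 101 100 100]
212 [107 107 107 105 106 100  79  50  37  35  36  37  38  41  46  56  68  76
  89 102 105 105 106 106 106 105 106 105 105 104]
216 [109 109 107 103  98  91  75  50  39  38  41  43  44  48  50  52  54  61
  79  98 106 108 107 108 107 107 106 106 106 106]
```

play_rows([
  [[1,0,-0.001,0.005,0],[1,0,-0.002,0.01,0],[1,0,-0.004,0.015,0],[1,0,-0.005,0.02,0],[1,0,-0.006,0.025,0],[1,0,-0.007,0.03,0],[1,0,-0.008,0.032,0],[1,0,-0.008,0.032,0]],
])

```text
clock: 15.6
tcp_pos: [0.4778, 0.0923, 0.1422]
orientation: [2.0, 2.423, 0.002]
contact_force: [-3.0, -0.8, 9.4]
grip_width: 0.0215
gripper_force: 60.9
```

```bash
python3 s.py w16.png
```

```text
[477.85  92.34 142.23] [-2.96 -0.77  9.42] [-0.11  0.49  0.04]
192 [51 51 49 45 43 42 42 42 42 42 42 42 43 43 41 42 41 43 43 45 51 56 59 59
 59 60 59 59 59 59]
196 [51 50 48 50 65 81 84 85 84 85 84 84 84 84 84 84 84 83 82 76 63 53 51 51
 52 53 55 57 58 59]
200 [51 50 46 48 60 75 83 84 84 83 83 84 83 84 83 84 83 84 82 76 63 52 51 52
 51 51 51 51 51 51]
204 [ 83  76  60  49  56  71  81  84  82  83  83  84  83  84  83  83  82  83
  82  77  72  80  94  97  97  98  98 109 142 169]
208 [ 99  92  72  52  54  69  81  83  82  77  74  73  75  78  81  84  83  83
  83  81  76  83  96 101 101 100 101 100 100 100]
212 [102  97  78  55  51  65  72  62  46  37  37  37  38  42  46  58  71  80
  81  79  72  81  96 102 102 102 101 102 102 102]
216 [106 101  86  61  43  37  36  36  37  39  41  44  46  47  50  52  54  59
  67  72  71  83 100 105 106 105 106 105 105 106]
```

play_rows([
  [[1,0,0,0.002,0],[1,0,-0.001,0.004,0],[1,0,-0.001,0.004,0]],
])

```text
clock: 15.9
tcp_pos: [0.4776, 0.0923, 0.1415]
orientation: [2.0, 2.423, 0.002]
contact_force: [-1.6, -0.6, 9.0]
grip_width: 0.0215
gripper_force: 60.9
```

```bash
python3 s.py w17.png
```

```text
[477.63  92.31 141.47] [-1.61 -0.56  9.02] [-0.14  0.51  0.03]
192 [52 51 47 44 42 41 42 41 41 41 41 41 41 42 42 42 42 41 43 43 49 55 58 59
 59 61 59 60 59 60]
196 [51 50 49 57 71 82 84 83 83 83 83 84 84 83 84 84 83 83 84 80 67 54 51 51
 52 55 56 58 59 58]
200 [50 48 45 52 69 81 83 84 85 83 84 84 83 84 83 84 84 83 83 80 68 53 50 51
 51 51 51 51 51 51]
204 [ 73  61  47  48  66  80  83  83  84  84  83  84  84  83  84  83  83  84
  83  80  71  70  80  84  85  85  86  93 114 140]
208 [ 97  81  57  49  60  74  81  83  81  77  75  73  74  78  81  83  83  84
  84  80  73  76  90  99 100 100 100 101 100 100]
212 [100  87  64  49  55  68  73  62  46  36  36  37  39  42  46  57  70  80
  82  80  73  76  92 100 102 102 102 102 103 102]
216 [103  94  72  49  40  38  36  36  37  40  41  43  45  48  50  52  54  58
  67  75  74  80  95 102 106 105 105 105 105 105]
```

play_rows([
  [[1,0,0,-0.05,0],[1,0,0,-0.165,0],[1,0,0,-0.165,0],[1,-0.2,0,-0.165,0],[1,-0.4,0.005,-0.165,0],[1,-0.55,0.015,-0.165,0],[1,-0.55,0.015,-0.14,0],[1,-0.55,0.015,-0.13,0],[1,-0.55,0.015,-0.13,0],[1,-0.55,0.015,-0.13,0],[1,-0.55,0.015,-0.13,0]],
])

```text
clock: 16.87
tcp_pos: [0.5006, -0.0139, 0.1663]
orientation: [-1.996, -2.425, 0.0]
contact_force: [-0.2, -0.1, -2.1]
grip_width: 0.0216
gripper_force: 59.5
```

```bash
python3 s.py w18.png
```

```text
[500.57 -13.91 166.35] [-0.21 -0.1  -2.08] [ 0.02  0.   -0.04]
192 [ 78  78  79  80  83  83  80  69  55  62  75  78  79  78  78  78  78  79
  78  77  81 107 131 140 149 158 161 161 161 163]
196 [94 93 93 93 93 93 91 78 60 61 72 78 78 78 78 77 79 77 78 75 70 77 89 93
 93 93 92 93 93 94]
200 [94 95 94 93 94 94 91 80 62 56 68 76 77 78 77 77 78 77 77 75 71 78 89 93
 94 94 93 93 93 94]
204 [98 98 98 99 99 98 96 89 70 56 65 75 77 78 77 77 78 78 77 74 68 77 93 97
 98 97 98 97 97 98]
208 [99 99 99 99 99 98 99 95 75 53 61 73 77 80 87 92 93 92 93 89 79 81 94 98
 97 98 98 97 98 98]
212 [ 96  95  94  96  95  93  86  68  47  34  32  33  34  38  46  63  88 103
 107 104  89  83  91  95  95  94  95  94  94  94]
216 [94 95 94 88 73 52 37 32 34 35 37 39 41 43 45 46 49 56 70 85 86 83 91 93
 94 93 94 93 93 94]
```

The left seam reads about 11.1 mm and the right about 8.4 mm. The tip needs +2 mm in tool y.

play_rows([
  [[1,-0.005,0.01,0,0],[1,-0.005,0.01,0.015,0],[1,-0.005,0.01,0.03,0],[1,-0.005,0.01,0.045,0],[1,-0.005,0.01,0.06,0],[1,-0.005,0.01,0.075,0],[1,-0.005,0.01,0.082,0],[1,-0.005,0.009,0.087,0],[1,-0.005,0.008,0.092,0],[1,-0.005,0.006,0.097,0],[1,-0.005,0.005,0.102,0],[1,-0.005,0.005,0.102,0]],
])

```text
clock: 17.92
tcp_pos: [0.5026, -0.0164, 0.1466]
orientation: [1.999, 2.422, 0.001]
contact_force: [-0.0, -0.1, 4.4]
grip_width: 0.0215
gripper_force: 60.5
```

```bash
python3 s.py w19.png
```

```text
[502.57 -16.36 146.61] [-0.04 -0.06  4.41] [-0.19  0.11  0.06]
192 [53 49 46 45 45 53 66 76 79 79 79 78 78 78 78 79 78 76 65 56 54 53 53 53
 54 54 53 55 55 56]
196 [54 50 47 43 42 49 65 76 79 79 79 79 78 78 78 79 77 75 67 57 59 59 57 55
 53 53 55 56 58 60]
200 [101  97  92  78  58  48  61  74  78  77  78  78  77  78  78  77  77  76
  76  90 105 110 116 133 148 152 152 152 155 162]
204 [93 94 92 80 60 48 58 72 77 77 77 78 78 77 78 78 77 75 73 80 91 93 94 93
 93 94 93 93 94 94]
208 [94 94 93 87 69 49 53 67 74 73 69 68 69 70 74 76 77 76 73 79 90 93 94 94
 94 94 94 94 94 94]
212 [97 97 97 93 75 50 45 46 38 32 32 34 35 37 42 51 65 72 71 79 93 97 96 98
 97 96 97 97 97 97]
216 [99 99 99 95 78 53 35 32 33 35 36 38 41 43 45 47 49 52 62 79 93 98 98 98
 98 98 98 98 98 98]
```

play_rows([
  [[1,0,-0.001,0.005,0],[1,0,-0.002,0.01,0],[1,0,-0.004,0.015,0],[1,0,-0.005,0.02,0],[1,0,-0.006,0.025,0],[1,0,-0.006,0.025,0]],
])

```text
clock: 18.47
tcp_pos: [0.5012, -0.0166, 0.1415]
orientation: [2.0, 2.422, 0.001]
contact_force: [-1.2, -0.3, 5.2]
grip_width: 0.0215
gripper_force: 60.6
```

```bash
python3 s.py w20.png
```

```text
[501.24 -16.59 141.54] [-1.16 -0.29  5.21] [-0.18  0.14  0.04]
192 [51 49 49 52 65 75 78 79 79 79 79 78 78 79 78 78 78 79 78 76 66 57 53 53
 55 54 54 55 54 54]
196 [49 46 43 45 61 75 78 79 79 79 79 79 79 78 79 78 79 77 78 76 66 55 55 55
 54 54 53 53 54 54]
200 [51 49 44 44 59 73 78 79 78 77 78 78 78 78 78 78 77 78 77 76 66 60 63 71
 75 73 72 71 71 71]
204 [ 91  83  65  49  55  70  77  78  78  78  78  78  78  78  78  78  78  78
  77  74  68  70  83  94 102 109 110 110 111 116]
208 [94 89 71 49 52 67 75 77 76 72 69 68 68 70 74 77 78 77 77 75 69 68 80 90
 94 93 93 93 93 93]
212 [95 90 74 54 52 64 67 57 41 33 33 32 35 38 42 53 66 74 76 75 69 67 80 91
 94 94 94 94 94 95]
216 [98 94 78 53 40 35 33 32 33 34 37 39 41 43 45 46 49 53 59 68 67 69 83 94
 97 97 97 96 98 97]
```

The right seam reads about 11.0 mm. I'm withdrawing and checking both ends on the way back.

play_rows([
  [[1,0,0,-0.05,0],[1,0,0,-0.13,0],[1,0,0,-0.13,0],[1,0,0,-0.13,0]],
])

```text
clock: 18.85
tcp_pos: [0.501, -0.0162, 0.1675]
orientation: [1.999, 2.423, 0.002]
contact_force: [0.3, 0.4, -2.5]
grip_width: 0.0213
gripper_force: 59.5
```

```bash
python3 s.py w21.png
```

```text
[501.   -16.2  167.55] [ 0.34  0.36 -2.52] [-0.01  0.07  0.01]
192 [ 95  95  91  77  57  58  70  76  79  78  78  79  78  78  79  78  78  78
  77  74  76  93 108 113 117 135 148 153 153 155]
196 [94 94 92 79 60 58 70 76 78 77 78 78 78 77 78 78 77 77 77 71 67 76 90 95
 94 93 94 93 94 94]
200 [100  98  96  84  63  54  66  74  77  78  77  77  77  77  77  78  78  76
  78  75  71  80  94  98  98  98  98  98  98  98]
204 [99 99 97 88 69 58 72 83 87 87 88 87 87 87 87 88 89 89 89 86 79 82 94 98
 99 98 99 98 98 98]
208 [ 95  94  94  89  71  62  84 103 106 100  96  94  95  97 103 108 109 108
 108 103  86  80  89  94  94  94  94  94  94  95]
212 [ 94  94  94  90  72  53  65  68  49  34  32  33  34  38  46  63  88 103
 108 103  86  80  90  94  94  95  94  93  93  94]
216 [91 91 90 84 66 43 33 33 33 36 37 39 41 42 44 47 49 56 70 86 86 82 88 91
 90 90 91 90 91 91]
```

play_rows([
  [[1,0.2,0,-0.03,0],[1,0.4,-0.005,-0.03,0],[1,0.55,-0.01,-0.03,0],[1,0.55,-0.01,0,0],[1,0.55,-0.01,0,0],[1,0.55,-0.01,0,0],[1,0.55,-0.01,0,0]],
])

```text
clock: 19.48
tcp_pos: [0.4779, 0.0897, 0.1668]
orientation: [2.002, 2.421, -0.002]
contact_force: [-0.9, 0.0, -2.8]
grip_width: 0.0215
gripper_force: 59.4
```

```bash
python3 s.py w22.png
```

```text
[477.91  89.75 166.75] [-0.91  0.05 -2.78] [ 0.01 -0.02 -0.01]
192 [107 113 115  97  69  59  71  80  83  82  82  83  82  82  82  83  83  83
  82  81  81  97 116 126 144 160 163 164 164 167]
196 [105 106 102  88  65  58  70  80  83  83  82  83  83  82  82  82  82  82
  82  79  75  85 100 105 105 105 105 104 105 105]
200 [108 108 106  96  72  57  67  80  81  82  83  83  83  82  83  82  82  82
  82  80  75  86 102 107 108 107 107 107 107 107]
204 [105 104 104  96  74  58  66  78  82  82  82  82  82  82  82  82  82  81
  82  79  75  85 100 104 104 103 104 104 105 104]
208 [104 102 103  98  78  56  64  78  81  77  72  73  73  75  78  81  81  81
  82  79  75  79  93 101 103 103 103 102 103 103]
212 [101 101 100  97  80  58  56  55  44  36  35  37  38  40  45  56  69  79
  81  80  74  77  91  98 100 100 101 101 100 101]
216 [101 100 100  94  74  48  36  35  36  39  40  42  45  47  49  51  53  58
  65  72  76  82  92 100 101 101 101 101 101 101]
```

Both ends read about 10.8–11.0 mm, possibly slightly overestimated. I'm giving each end another millimetre of depth, since I'm already here.

play_rows([
  [[1,0.01,0.001,0.02,0],[1,0.01,0.001,0.045,0],[1,0.01,0.001,0.07,0],[1,0.01,0.001,0.095,0],[1,0.01,0.001,0.11,0],[1,0.01,0.001,0.118,0],[1,0.01,0,0.124,0],[1,0.01,0,0.13,0],[1,0.01,-0.001,0.133,0],[1,0.01,-0.001,0.135,0],[1,0.01,-0.001,0.135,0]],
])

```text
clock: 20.45
tcp_pos: [0.4774, 0.0931, 0.1409]
orientation: [-2.0, -2.422, -0.0]
contact_force: [-3.7, -1.0, 7.9]
grip_width: 0.0211
gripper_force: 61.0
```

```bash
python3 s.py w23.png
```

```text
[477.42  93.11 140.86] [-3.71 -0.97  7.87] [-0.27  0.93  0.01]
192 [53 52 49 46 44 43 42 42 42 43 42 43 43 43 43 42 43 42 42 44 47 54 58 60
 59 60 60 60 60 60]
196 [51 50 48 48 57 66 69 68 68 68 68 68 68 67 67 67 70 71 72 69 63 56 52 55
 56 58 59 59 59 60]
200 [51 50 48 49 65 80 85 84 84 85 84 84 84 83 84 84 84 84 83 81 71 58 52 51
 51 51 50 52 53 54]
204 [53 52 48 49 65 80 84 84 84 84 83 83 84 85 84 83 83 83 84 81 73 59 54 55
 55 55 55 55 54 55]
208 [100  91  70  52  60  74  81  83  82  78  75  74  75  78  82  83  83  83
  83  82  74  73  87  99 102 102 101 101 101 102]
212 [102  95  74  53  58  72  74  61  46  38  36  36  39  42  46  59  73  81
  83  81  74  74  89 100 103 103 102 103 103 102]
216 [103  98  78  52  43  41  37  35  37  39  42  43  46  48  51  52  54  60
  69  77  76  76  88  99 103 103 103 102 102 103]
```

play_rows([
  [[1,0,-0.002,0.003,0],[1,0,-0.003,0.005,0],[1,0,-0.003,0.005,0],[1,0,-0.003,-0.05,0],[1,0,-0.003,-0.13,0],[1,-0.2,0,-0.155,0],[1,-0.4,0.005,-0.155,0],[1,-0.56,0.015,-0.155,0],[1,-0.56,0.02,-0.13,0],[1,-0.56,0.02,-0.13,0],[1,-0.56,0.02,-0.13,0],[1,-0.56,0.02,-0.13,0]],
])

```text
clock: 21.5
tcp_pos: [0.5023, -0.0147, 0.1659]
orientation: [-1.997, -2.424, 0.0]
contact_force: [-0.2, -1.1, -1.4]
grip_width: 0.0211
gripper_force: 59.4
```

```bash
python3 s.py w24.png
```

```text
[502.32 -14.74 165.92] [-0.24 -1.14 -1.44] [ 0.03 -0.02  0.01]
192 [ 85  63  49  60  74  78  79  78  78  79  78  78  78  78  79  79  77  74
  78  96 108 111 111 111 116 133 148 152 150 139]
196 [87 67 49 55 70 77 78 79 79 78 78 78 78 78 78 78 77 77 79 87 93 94 95 95
 95 94 94 94 94 92]
200 [91 73 49 52 67 75 78 78 77 77 78 77 77 77 78 78 78 78 81 88 94 95 95 95
 95 95 95 95 96 94]
204 [94 78 55 52 66 75 78 77 77 77 78 77 78 77 77 77 77 76 76 84 96 98 99 98
 97 97 98 98 98 96]
208 [ 93  78  56  55  80 101 106 106 103  97  93  92  92  95 101 105 106 102
  92  87  94  97  97  97  97  96  96  97  96  94]
212 [ 92  79  58  52  78 101  97  77  50  34  32  33  34  38  45  63  87 102
  98  92  93  94  94  94  94  93  94  94  94  92]
216 [92 82 63 46 48 49 37 32 34 35 37 39 41 44 45 47 49 54 62 77 90 93 93 93
 94 93 93 93 93 94]
```

play_rows([
  [[1,-0.005,-0.004,0.02,0],[1,-0.005,-0.004,0.045,0],[1,-0.005,-0.004,0.07,0],[1,-0.005,-0.004,0.095,0],[1,-0.005,-0.004,0.11,0],[1,-0.005,-0.004,0.118,0],[1,-0.005,-0.005,0.122,0],[1,-0.005,-0.005,0.126,0],[1,-0.005,-0.006,0.13,0],[1,-0.005,-0.006,0.133,0],[1,-0.005,-0.006,0.133,0]],
])

```text
clock: 22.47
tcp_pos: [0.5013, -0.0177, 0.1402]
orientation: [-2.0, -2.422, 0.0]
contact_force: [-4.7, -1.1, 8.6]
grip_width: 0.0216
gripper_force: 61.1
```

```bash
python3 s.py w25.png
```

```text
[501.33 -17.66 140.17] [-4.69 -1.11  8.55] [-0.16  1.1   0.09]
192 [53 50 48 52 66 77 79 79 79 78 79 77 79 78 78 79 79 78 78 77 69 59 53 53
 54 54 53 54 54 54]
196 [53 49 45 52 66 76 79 79 79 78 77 78 78 79 78 78 78 79 78 76 67 57 53 53
 54 52 48 49 51 52]
200 [100  81  52  48  64  74  78  78  78  78  78  78  78  77  77  78  77  78
  78  76  73  70  86 105 111 114 116 120 121 120]
204 [88 73 51 47 62 74 77 78 78 78 78 77 78 77 78 77 77 78 77 76 72 66 74 88
 92 93 93 91 93 95]
208 [91 78 57 47 60 73 77 77 75 72 69 68 70 72 75 76 77 78 77 76 71 67 77 90
 94 94 93 94 94 94]
212 [93 80 59 46 58 70 68 55 40 33 32 34 36 37 43 52 66 74 77 75 72 68 78 90
 96 95 94 95 95 95]
216 [96 86 64 44 37 34 33 32 33 35 38 39 41 42 45 47 49 53 61 70 73 68 76 93
 96 97 97 97 97 97]
```

Both seams are now at about 11 mm. Returning the wedge.

play_rows([
  [[1,0,0,-0.05,0],[1,0,0,-0.15,0],[1,0,0,-0.3,0],[1,0,0,-0.3,0],[1,0.3,-0.02,-0.3,0.2],[1,0.6,-0.06,-0.3,0.25],[1,0.95,-0.1,-0.3,0.27],[1,0.95,-0.1,-0.3,0.27],[1,0.95,-0.1,-0.3,0.27],[1,0.95,-0.1,-0.3,0.27],[1,0.95,-0.1,-0.3,0.27]],
])

```text
clock: 23.43
tcp_pos: [0.4448, 0.1693, 0.1995]
orientation: [-2.457, -1.956, -0.001]
contact_force: [0.3, -0.7, -1.9]
grip_width: 0.021
gripper_force: 59.5
```

```bash
cat > b.py <<'E'
from h import *
o=get_obs();M=R.from_rotvec(o['orientation']).as_matrix();a=np.degrees(np.arctan2(M[1,0],M[0,0]))
print(o['tcp_pos'].round(4),(M.T@(np.array([0.4775,0.3057,0.0598])-o['tcp_pos'])/0.2).round(4),'turn',(a-76.77)/90,o['contact_force'])
E
python3 b.py
```

```text
[0.4448 0.1693 0.1995] [0.7006 0.0068 0.699 ] turn 0.002985132017762737 [ 0.33967306 -0.65657215 -1.92844774]
```

play_rows([
  [[1,0.2,0.002,0,0.003],[1,0.4,0.005,0,0.003],[1,0.6,0.007,0,0.003],[1,0.7,0.007,0.05,0.003],[1,0.7,0.007,0.15,0.003],[1,0.7,0.007,0.2,0.003],[1,0.7,0.007,0.2,0.003],[1,0.7,0.007,0.2,0.003]],
])

```text
clock: 24.1
tcp_pos: [0.4798, 0.2993, 0.1591]
orientation: [2.471, 1.938, -0.003]
contact_force: [0.1, 0.5, -1.2]
grip_width: 0.0213
gripper_force: 59.6
```

```bash
python3 b.py; python3 - <<'E'
import sys
from h import *
p,o=shot('wrist','w26.png')
cv2.imwrite('pics/w26c.png',cv2.resize(p['pixels'][100:260,160:360,::-1],(750,600),interpolation=cv2.INTER_CUBIC))
M=R.from_rotvec(o['orientation']).as_matrix()
print(proj(p,o,[.477,.304,.045]))
E
```

```text
[0.4798 0.2993 0.1591] [ 0.0296 -0.0184  0.4966] turn -0.006110345390553265 [ 0.0780912   0.54321761 -1.24049222]
[[250.43780754 183.33443907]]
```

View pics/w26c.png

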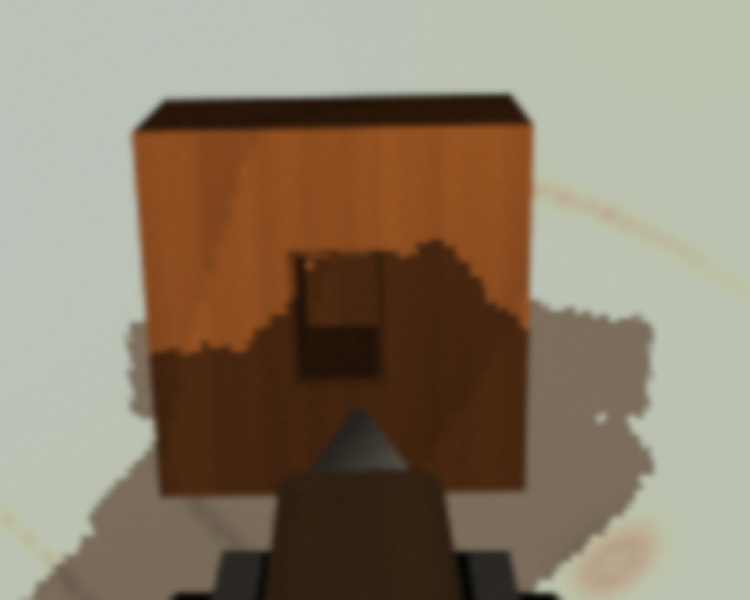

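The view shows the slot centred at (250,184), which agrees with my estimate of (0.477, 0.304). The tip is at u 255.7, so it needs about −4 mm in tool y. I'm aligning and lowering to just above the slot.

play_rows([
  [[1,0.03,-0.02,0,-0.006],[1,0.03,-0.02,0.1,-0.006],[1,0.03,-0.02,0.2,-0.006],[1,0.03,-0.02,0.28,-0.006],[1,0.03,-0.02,0.28,-0.006],[1,0.03,-0.02,0.28,-0.006],[1,0.03,-0.02,0.28,-0.006]],
])

```text
clock: 24.73
tcp_pos: [0.4781, 0.3087, 0.105]
orientation: [-2.46, -1.953, -0.003]
contact_force: [0.1, -0.7, -1.7]
grip_width: 0.0215
gripper_force: 59.5
```

```bash
python3 b.py; python3 - <<'E'
from h import *
p,o=shot('wrist','w27.png')
g=cv2.cvtColor(p['pixels'],cv2.COLOR_RGB2GRAY)
for v in list(range(176,222,4)): print(v,g[v,236:276])
E
```

```text
[0.4781 0.3087 0.105 ] [-1.560e-02  2.000e-04  2.258e-01] turn 0.001283409991634225 [ 0.05821389 -0.70790028 -1.69270692]
176 [90 90 90 89 89 89 88 86 86 85 86 86 86 86 87 86 86 87 86 86 86 85 85 87
 89 89 89 90 90 89 89 89 90 92 93 94 93 92 92 91]
180 [89 88 90 89 89 88 87 87 85 85 86 84 85 86 87 87 86 87 86 85 85 84 85 87
 87 89 89 89 90 89 89 89 90 92 93 94 94 92 91 83]
184 [89 89 89 89 88 88 87 85 84 85 84 84 85 84 86 87 86 87 87 84 77 71 63 54
 53 53 52 49 47 53 70 82 82 79 79 77 68 58 53 50]
188 [88 88 89 88 89 88 87 86 85 83 82 83 84 83 79 75 74 71 63 54 49 46 42 43
 42 43 44 44 44 43 43 42 45 45 46 46 45 45 45 44]
192 [88 88 89 89 87 80 64 47 42 41 42 42 43 43 42 44 43 43 43 41 42 42 41 43
 42 43 43 43 44 43 42 43 43 44 45 45 45 44 44 44]
196 [48 44 44 43 43 43 43 42 40 40 41 42 43 42 43 44 43 42 43 41 41 40 40 43
 42 44 43 44 43 43 42 43 44 44 45 45 44 45 44 44]
200 [42 43 43 43 42 43 42 43 41 41 41 41 42 42 43 43 43 43 42 42 40 39 41 42
 42 43 43 43 43 43 43 43 44 43 45 44 45 45 44 44]
204 [42 39 36 33 28 26 30 34 37 39 38 38 39 40 39 42 41 41 40 40 41 40 41 40
 40 40 40 41 40 35 30 31 36 40 44 45 44 45 44 43]
208 [43 40 37 34 26 21 25 34 40 41 41 42 44 46 47 46 44 44 42 41 41 42 43 43
 42 42 42 43 42 35 28 28 34 40 44 45 45 45 44 43]
212 [42 41 37 33 27 21 23 33 40 43 41 43 44 46 46 40 37 34 33 35 37 39 42 44
 43 42 42 43 41 36 26 29 35 41 44 45 44 43 44 44]
216 [42 41 38 33 28 22 23 32 40 43 45 44 42 37 35 35 35 37 39 42 44 46 49 50
 52 53 52 47 42 35 26 29 35 40 44 44 44 44 44 44]
220 [42 41 38 33 28 21 21 27 33 34 35 35 36 37 38 41 41 44 46 48 49 51 53 55
 56 59 62 63 63 51 36 30 35 40 43 44 44 44 43 43]
```

play_rows([
  [[1,-0.016,-0.004,0,0.001],[1,-0.016,-0.004,0.02,0.001],[1,-0.016,-0.004,0.04,0.001],[1,-0.016,-0.004,0.06,0.001],[1,-0.016,-0.004,0.08,0.001],[1,-0.016,-0.004,0.1,0.001],[1,-0.016,-0.004,0.12,0.001],[1,-0.016,-0.004,0.14,0.001],[1,-0.016,-0.004,0.14,0.001]],
])

```text
clock: 25.53
tcp_pos: [0.4752, 0.3049, 0.0745]
orientation: [2.462, 1.952, -0.002]
contact_force: [0.0, 0.3, -1.2]
grip_width: 0.0214
gripper_force: 59.5
```

```bash
python3 b.py
```

```text
[0.4752 0.3049 0.0745] [0.0064 0.0104 0.0733] turn 0.0004280262433927836 [ 0.02859721  0.31804561 -1.19041565]
```

play_rows([
  [[1,0.002,0.004,0.015,0],[1,0.002,0.005,0.03,0],[1,0.002,0.005,0.045,0],[1,0.002,0.005,0.055,0],[1,0.002,0.005,0.065,0],[1,0.002,0.005,0.071,0],[1,0.002,0.005,0.071,0]],
])

```text
clock: 26.12
tcp_pos: [0.4766, 0.3053, 0.061]
orientation: [-2.462, -1.952, 0.001]
contact_force: [0.4, -0.4, -0.8]
grip_width: 0.0215
gripper_force: 59.5
```

```bash
python3 b.py
```

```text
[0.4766 0.3053 0.061 ] [0.0028 0.0037 0.0062] turn 0.00041791467904472607 [ 0.39073848 -0.43612572 -0.79805475]
```

Nearly seated with no side force. Lowering the last millimetre or so until it touches.

play_rows([
  [[1,0,0,0.005,0],[1,0,0,0.008,0],[1,0,0,0.01,0],[1,0,0,0.01,0]],
])

```text
clock: 26.45
tcp_pos: [0.4769, 0.3055, 0.0598]
orientation: [-2.462, -1.951, -0.0]
contact_force: [-1.8, -1.1, 4.0]
grip_width: 0.0215
gripper_force: 60.4
```

```bash
python3 b.py
```

```text
[0.4769 0.3055 0.0598] [ 0.0017  0.0027 -0.    ] turn 0.0002942016625704961 [-1.8169124  -1.06625126  3.95824587]
```

Seated, with a 4 N upward reaction at the same height as the original grasp. Releasing and withdrawing straight up.

play_rows([
  [[-1,0,0,0,0],[-1,0,0,0,0],[-1,0,0,0,0],[-1,0,0,0,0],[-1,0,0,0,0],[-1,0,0,0,0],[-1,0,0,-0.1,0],[-1,0,0,-0.25,0],[-1,0,0,-0.45,0],[-1,0,0,-0.6,0],[-1,0,0,-0.6,0],[-1,0,0,-0.6,0]],
])

```text
clock: 27.45
tcp_pos: [0.4778, 0.3062, 0.1811]
orientation: [-2.461, -1.951, -0.007]
contact_force: [-0.3, 0.2, -0.6]
grip_width: 0.0852
gripper_force: 0.0
```

```bash
python3 - <<'E'
from h import *
p,o=shot('wrist','w28.png');print(o['tcp_pos'],o['contact_force'])
t,_=shot('top')
a=cv2.resize(p['pixels'][100:300,160:360,::-1],(400,400));b=cv2.resize(t['pixels'][140:230,200:290,::-1],(400,400),interpolation=cv2.INTER_CUBIC)
cv2.imwrite('pics/fin.png',np.hstack([a,b]))
E
```

```text
[0.47778815 0.30619202 0.18114183] [-0.34356906  0.19204792 -0.6114853 ]
```

View pics/fin.png

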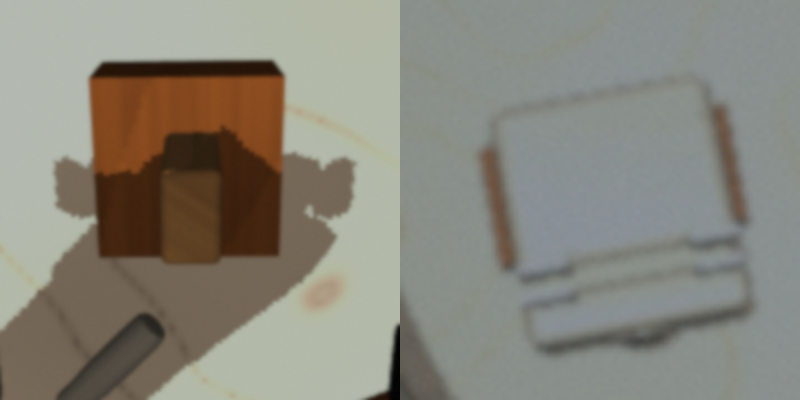

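The left half shows the wedge seated upright in the stand, with the handle at about (190,215). The right half shows the lid standing off evenly, with both seams open. Handing in.

```bash
python3 -c "
from h import *
print(r.hand_in())"
```

```text
the job is handed in; nothing more can be done
None
```

The lid is eased off, with both seams measured at about 11 mm by the wrist camera, and the wedge is seated back in its slot; the job was handed in at about 27.5 s on the robot's clock.

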